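# Pack the spare rollers and collars in the two-bay parts chest

### The arm

A 6-joint arm with a two-finger parallel gripper is mounted at the origin on a cart in front of the work surface, level with it; the furniture and walls round the work are solid. World frame = base frame: x ahead of the robot, y to its left, z up, the work surface at z = 0. Lengths are in mm, angles in degrees, forces in N, time in s.
With the tool pointing down it reaches from about 350 to 850 mm from the base axis. Payload 8.1 kg.
Tool frame: the origin (TCP) lies midway between the tips of the shut fingers; the grasp point (between the pads) lies 19 mm behind it; z points along the fingers, y is the line along which they close (so a half turn about z gives the same grasp; the last joint's range is limited). The gripper opens to 85 mm and grips with 20 to 120 N. Pads are 22 mm wide; open, the fingers measure 114 mm over their backs; the gripper's body (76 mm by 85 mm) begins 54 mm behind the grasp point. The pads swing forward as they close: fully open they stand 13 mm farther back than shut.
Start: joints at [-74.622, 7.471, 85.268, -0, 87.261, -4.893], TCP at [207.899, -562.835, 231.292] pointing down, gripper open.
Joint ranges: [-169.43, 169.43], [-51.17, 129.36], [1.28, 143.12], [-76.62, 256.62], [0, 156.53], [-152.29, 152.29]. Speed limits (degrees/s): [136.94, 136.94, 159.86, 180, 180, 180].

### API

Orientations are given as [roll, pitch, yaw] about the fixed x, y, z axes, in that order (R = Rz(yaw) Ry(pitch) Rx(roll)).
In Python, from bench import r gives the robot as it stands.
- The arm moves only by the tool send_rows, never from a script. Its argument "increments" is a list of rows, each a list of 6 numbers: the shift along the tool's x, y, z in mm, then the turn, a rotation vector about the tool's x, y, z in rad. A call has 1 to 5 rows; each row shifts and turns the commanded pose from where the row before left it, along the tool's axes as they then stand; what a row does not reach is not made up. A row lasts 1/8 s, in which the tool goes at most 62.5 mm and 10.7 degrees, less where a joint would pass 70% of its speed; a pose out of reach is approached as far as the arm can. A call is refused whole if a number of a shift passes 62.5 or a number of a turn 0.188, either way. A call with a gripper value outside its range is refused whole. "grip" is the closure, from -1 (fully open) to 1 (shut), set as the call begins (left out, the last holds). The fingers move at their own pace and stop on an object; "grip_force" is the grip in N (left out, the last holds). Time passes only in rows, so rows that do not move let the fingers close. It gives the time, the measured TCP pose, the force, the opening and the grip force at its end, in the units of the state.
- r.sense(): the state, without advancing time (a new reading comes with each control period).
- r.snapshot(name): name is "side" or "top" or "wrist"; returns a dict with "img" (384x512x3 uint8, blue, green, red), "z_map" (384x512 float32, mm along the optical axis (not along the pixel's ray), 0 where there is no reading), "fx", "fy", "cx", "cy" (pixels), "D" ([k1, k2, p1, p2, k3] as OpenCV has them; the pictures are not rectified), "view" (4x4, takes a point from world to camera coordinates). Camera axes: x right, y down, z forward; pixel columns grow to the right and rows downward; lengths in mm; the calibration is good to about 2 mm. A picture is of the moment at which its call begins.
- r.hand_in(): hands the job in; it is judged then, once.
The state is a dict: "time": time; "joint_pos": joint angles; "qd": joint speeds; "joint_efforts": joint torques, N m; "tool_pos": TCP position; "tcp_rot": TCP orientation; "ft_force": force on the tool from outside, world axes, zero at the start; "wrist_torque": the same for the moment, N m; "finger_gap": finger opening in mm; "grip_force": force on a finger pad.
Only numpy, scipy, OpenCV 4.12 (cv2) and the standard library are available. Lean on these libraries where they do the work, as an engineer would, in place of code of your own. Each camera call takes 0.05 s, during which the arm holds its last target. There are 200 camera calls.

### The job

Open the right-hand lid of the grey parts chest and prop it by pushing the stay bolt across in front of it, then pack every guide roller in the right bay and every square pipe collar in the left bay while the lid stays propped. When all are in, draw the bolt back, lower both lids until they are fully shut and push the bolt across over the right-hand lid to lock it. Leave the sprocket, the nut, the tin and the torch where they are.

Things in the scene. Friction and masses are not known exactly. Their poses are not given: they have to be found in the camera images.
- parts_chest: Grey chest fixed on the mat, 155 mm deep (x), 250 wide (y), rim 65 mm above its underside; origin at the centre of the underside (3 mm above the table). Axes: x to the back (hinge side), y to the left, z up; the front faces left and towards the robot, past the coin meter. Two bays, each 145 (x) by 100 mm (y) inside, 60 deep, walls 5, with a solid 40 mm wide divider between them, flush with the rim.
- left_bay (a point): Centre of the left bay's inner floor (5 mm above the chest's underside); axes as the chest.
- right_bay (a point): Centre of the right bay's inner floor (5 mm above the chest's underside); axes as the chest.
- left_lid (a joint): Angle of the left lid, rad: 0 shut, 1.57 upright, 1.85 leaning back on its stop. Starts partly or fully open. A plate 150 mm long, 102 wide, 6 thick, hinged along the chest's back rim; the hinge is stiff: it stays at any angle and must be carried all the way (about 3 N at the handle).
- right_lid (a joint): Angle of the right lid, rad, made and read as the left one; starts shut.
- left_handle (a point): Centre of the left lid's T-shaped pull knob: a round steel bar 18 mm thick and 24 mm long, parallel to the hinge, on a 10 mm stem in the middle of its length. Lid shut: 100 mm forward of the hinge line, 36 mm above it, 30 mm above the lid's face. Gripped across its two flat ends it turns easily between the fingers, so a gripper that keeps pointing down can carry it along its arc.
- right_handle (a point): Centre of the right lid's pull knob, made as the left one.
- left_hinge (a point): Point on the left lid's hinge line, at the lid's middle; 66 mm above the chest's underside. The hinge axis runs along the chest's y; opening carries the handle up and to the back (chest +x).
- right_hinge (a point): The same for the right lid.
- stay_bolt (a joint): Travel of the stay bolt, m: 0 drawn back on the divider, 0.026 fully across to the right (chest -y). Friction 1.5 N; stays where left. Across, it reaches 21 mm over the right lid's edge, 15 mm above and 18 mm forward of the hinge line: an open lid then cannot drop below about 0.9 rad, a shut one is locked.
- bolt_knob (a point): Top centre of the bolt's upright steel knob, 12 mm thick and 26 mm high above the bolt's axis (the bolt itself is a 10 mm rod); it stands on the divider near the back, 57.5 mm behind the chest's middle, its top 107 mm above the chest's underside, 35 mm above the shut lids. It moves with the bolt.
- roller_1_mid (a point): Centre of a dark guide roller, a waisted spool standing on end, 52 mm in diameter at both ends and 52 mm high (its collider is a plain 52 mm cylinder); z is its axis.
- roller_2_mid (a point): Centre of a dark guide roller, a waisted spool standing on end, 52 mm in diameter at both ends and 52 mm high (its collider is a plain 52 mm cylinder); z is its axis. May be absent.
- collar_1_mid (a point): Centre of a dark square split pipe collar lying flat, a rounded block with a hole in it (solid to the touch), 44 mm (x) by 50 mm (y) by 22 mm high. May be absent.
- collar_2_mid (a point): Centre of a dark square split pipe collar lying flat, a rounded block with a hole in it (solid to the touch), 44 mm (x) by 50 mm (y) by 22 mm high. May be absent.
- loose_sprocket_mid (a point): Centre of a toothed chain sprocket lying flat, 75 mm in diameter, 22 mm high at the hub; stays where it is.
- loose_nut_mid (a point): Centre of a rusty hex nut lying flat, 30 x 34 x 16 mm; stays where it is.
- tin: Ribbed grey food tin standing by the right end of the chest, 69 mm in diameter, 95 mm high, origin at the centre of its underside; stays where it is.
- torch: Black torch lying behind the chest's left end, 45 x 148 x 39 mm, origin at the centre of its underside; stays where it is.
- coin_meter: Grey coin meter, fixed between the spares and the chest: a box 220 mm (its x, from -64 to +156 mm of the origin) by 200 mm (y, centred) and 240 mm high, origin on the table; its coin slide sticks out to x = -162 mm. Keep clear of it, and of the heap of rails, 160 mm high, beyond the spares: it covers about x > 0.63 m with y < 0.8 x - 0.505 m (robot frame).

How it is judged (in metres and radians):
On the way, in this order (a step that is already met when the one before it is completed fails the run):
1. the right lid is open and propped by the bolt (value of joint right_lid above 1.3 rad and value of joint stay_bolt above 0.019 m), for 0.2 s.
2. with the lid still propped, all rollers are in the right bay and all collars in the left bay (x of roller_1_mid in the frame of parts_chest between -0.07 and 0.07 m and y of roller_1_mid in the frame of parts_chest between -0.118 and -0.022 m and z of roller_1_mid in the frame of parts_chest between 0 and 0.05 m and x of roller_2_mid in the frame of parts_chest between -0.07 and 0.07 m and y of roller_2_mid in the frame of parts_chest between -0.118 and -0.022 m and z of roller_2_mid in the frame of parts_chest between 0 and 0.05 m and x of collar_1_mid in the frame of parts_chest between -0.07 and 0.07 m and y of collar_1_mid in the frame of parts_chest between 0.022 and 0.118 m and z of collar_1_mid in the frame of parts_chest between 0 and 0.05 m and x of collar_2_mid in the frame of parts_chest between -0.07 and 0.07 m and y of collar_2_mid in the frame of parts_chest between 0.022 and 0.118 m and z of collar_2_mid in the frame of parts_chest between 0 and 0.05 m and value of joint right_lid above 0.8 rad and value of joint stay_bolt above 0.017 m), for 0.2 s.
3. both lids are fully shut (value of joint each of left_lid, right_lid below 0.05 rad), for 0.2 s.
At the end, for the whole second after the job is handed in: Every guide roller present lies in the right bay and every pipe collar present in the left bay, both lids are shut (under 0.05 rad) and the bolt is across over the right lid (over 19 of its 26 mm) (all of step 3 and x of roller_1_mid in the frame of parts_chest between -0.07 and 0.07 m and y of roller_1_mid in the frame of parts_chest between -0.118 and -0.022 m and z of roller_1_mid in the frame of parts_chest between 0 and 0.05 m and x of roller_2_mid in the frame of parts_chest between -0.07 and 0.07 m and y of roller_2_mid in the frame of parts_chest between -0.118 and -0.022 m and z of roller_2_mid in the frame of parts_chest between 0 and 0.05 m and x of collar_1_mid in the frame of parts_chest between -0.07 and 0.07 m and y of collar_1_mid in the frame of parts_chest between 0.022 and 0.118 m and z of collar_1_mid in the frame of parts_chest between 0 and 0.05 m and x of collar_2_mid in the frame of parts_chest between -0.07 and 0.07 m and y of collar_2_mid in the frame of parts_chest between 0.022 and 0.118 m and z of collar_2_mid in the frame of parts_chest between 0 and 0.05 m and value of joint stay_bolt above 0.019 m); the robot touches nothing.
It fails at once if the sprocket is moved by more than 5 cm (distance of loose_sprocket_mid from where it was at the start of the episode above 0.05 m).
It fails at once if the nut is moved by more than 5 cm (distance of loose_nut_mid from where it was at the start of the episode above 0.05 m).
It fails at once if the tin is moved by more than 5 cm (distance of tin from where it was at the start of the episode above 0.05 m).
It fails at once if the torch is moved by more than 5 cm (distance of torch from where it was at the start of the episode above 0.05 m).
Of roller_2, collar_1, collar_2 only 1 to 3 are there at a start; the rules pass over those that are not, and their reading is None.
At some moment in a run one of roller_1, roller_2, collar_1, collar_2 may be knocked a few centimetres aside while the robot is not near it.
Once in a run the grip may slacken for a moment while it holds something.
It also fails if it takes over 210 s, if anything falls off the work surface, if the arm or the gripper's body presses on something with over 40 N, if the wrist force passes 120 N, or if a joint passes its speed limit or range.

## Working session

There is one attempt and no reset: what is moved stays moved. The work goes in short steps, Python scripts to look and compute and a tool call to move; the robot and the scene stay as the last step left them, time stands still between calls to the robot, and variables do not carry over. Pictures are saved under pics/ and viewed, at most 14 in all, crops included, and the job is handed in when it is done.

Besides the shell and the picture viewer there is one more tool, called after ">>>" as a command line: name --pt "numbers of a row" for each row, then --argument value for the rest. send_rows: Moves the arm, as the interface text tells. Its arguments: {"type":"object","properties":{"increments":{"type":"array"},"grip":{"type":"number"},"grip_force":{"type":"number"}},"required":["increments"]}

```bash
ls; mkdir -p pics
cat > h.py <<'E'
import numpy as np, cv2, pickle
from bench import r
def snap(n):
    s=r.snapshot(n); pickle.dump(s,open(f'{n}.pkl','wb')); return s
def load(n): return pickle.load(open(f'{n}.pkl','rb'))
def K(s): return np.array([[s['fx'],0,s['cx']],[0,s['fy'],s['cy']],[0,0,1.]])
def cloud(s):
    h,w=s['z_map'].shape
    u,v=np.meshgrid(np.arange(w),np.arange(h))
    p=cv2.undistortPoints(np.stack([u,v],-1).reshape(-1,1,2).astype(np.float64),K(s),np.array(s['D'],float)).reshape(h,w,2)
    z=s['z_map']; c=np.dstack([p[...,0]*z,p[...,1]*z,z])
    T=np.linalg.inv(np.array(s['view'],float))
    P=c@T[:3,:3].T+T[:3,3]; P[z==0]=np.nan
    return P
def plane(s,uv,zh):
    p=cv2.undistortPoints(np.array(uv,float).reshape(-1,1,2),K(s),np.array(s['D'],float)).reshape(-1,2)
    T=np.linalg.inv(np.array(s['view'],float)); d=np.c_[p,np.ones(len(p))]@T[:3,:3].T
    o=T[:3,3]; return o+d*((zh-o[2])/d[:,2])[:,None]
E
python3 - <<'E'
from h import *
for n in('side','top','wrist'):
    s=snap(n); T=np.linalg.inv(s['view']); print(n,T[:3,3].round(),T[:3,2].round(2),s['fx'])
    cv2.imwrite(f'pics/{n}0.png',s['img'])
print(r.sense())
a=np.hstack([load('side')['img'],load('top')['img']]);
E
```

```text
pics
side [1121. -649.  852.] [-0.56  0.48 -0.68] 469.0652462259525
top [ 255. -105. 1467.] [ 0.16 -0.01 -0.99] 496.5079742473018
wrist [ 287. -533.  373.] [-0.31 -0.11 -0.95] 308.0977430599158
{'time': 0.15, 'joint_pos': array([-7.46211874e+01,  7.50654781e+00,  8.53142539e+01,  7.49126107e-04,
        8.72616491e+01, -4.89218116e+00]), 'qd': array([ 0.07156441, -0.05763846, -0.25447276, -0.0042028 , -0.03334606,
        0.0733497 ]), 'joint_efforts': array([-7.39517691e-04, -5.70062041e+01, -5.01160061e+01, -3.07619721e-04,
        9.56866192e-03,  2.66685038e-05]), 'tool_pos': array([ 207.79942994, -562.42208017,  230.47766874]), 'tcp_rot': array([-1.79917913e+02, -7.77697420e-03,  2.02709519e+01]), 'ft_force': array([ 0.65643922, -0.91664857,  0.00217585]), 'wrist_torque': array([ 0.00875742, -0.03542731,  0.00247783]), 'grip_force': 0.0, 'finger_gap': 85.31004918547023}
```

View pics/side0.png

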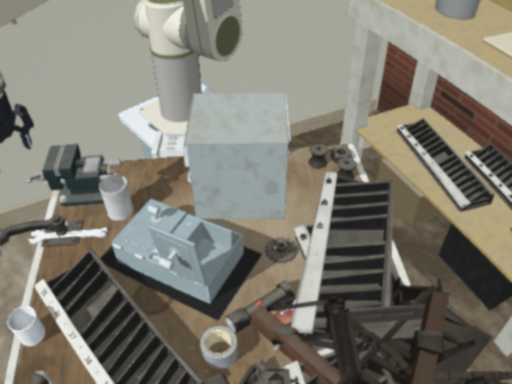

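View pics/top0.png

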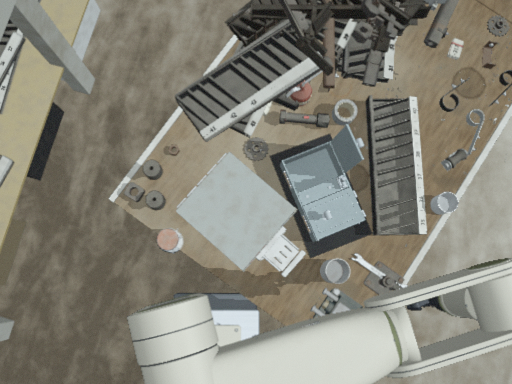

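The side view shows the chest at (180,250), with the meter behind it. In the top view, the spares are at (152,169), (155,199) and (135,190), the nut at (173,150), the sprocket at (256,149), the chest at (325,190) and the open left lid at (347,148). I'll zoom in on the spares and the chest.

Run:
```python
from h import *
s=load('top'); im=s['img']
a=cv2.resize(im[130:230,100:200],None,fx=4,fy=4,interpolation=3)
b=cv2.resize(im[120:270,265:385],None,fx=4,fy=4,interpolation=3)[:600]
a=cv2.copyMakeBorder(a,0,200,0,0,cv2.BORDER_CONSTANT)
c=np.hstack([a[:, :320],b]); cv2.imwrite('pics/c1.png',c)
P=cloud(s)
for u,v in [(152,169),(155,199),(135,190),(173,150),(256,149),(347,148),(345,215),(335,270),(235,210),(302,150),(356,235),(305,118)]:
    print((u,v),P[v,u].round())
t=load('side'); Q=cloud(t)
print('side'); 
for u,v in [(318,150),(345,158),(180,250),(208,240),(115,180)]: print((u,v),Q[v,u].round())
```

```text
(152, 169) [554. 152.  55.]
(155, 199) [472. 147.  12.]
(135, 190) [501. 210.   1.]
(173, 150) [625. 100.  -1.]
(256, 149) [ 629. -152.   -0.]
(347, 148) [ 592. -395.  162.]
(345, 215) [ 419. -402.   79.]
(335, 270) [ 266. -384.    3.]
(235, 210) [411. -92. 242.]
(302, 150) [ 627. -292.    1.]
(356, 235) [ 368. -449.    3.]
(305, 118) [ 716. -299.   38.]
side
(318, 150) [470. 137.  51.]
(345, 158) [545. 163.  55.]
(180, 250) [ 611. -397.  181.]
(208, 240) [ 499. -265.    9.]
(115, 180) [ 236. -356.   77.]
```

View pics/c1.png

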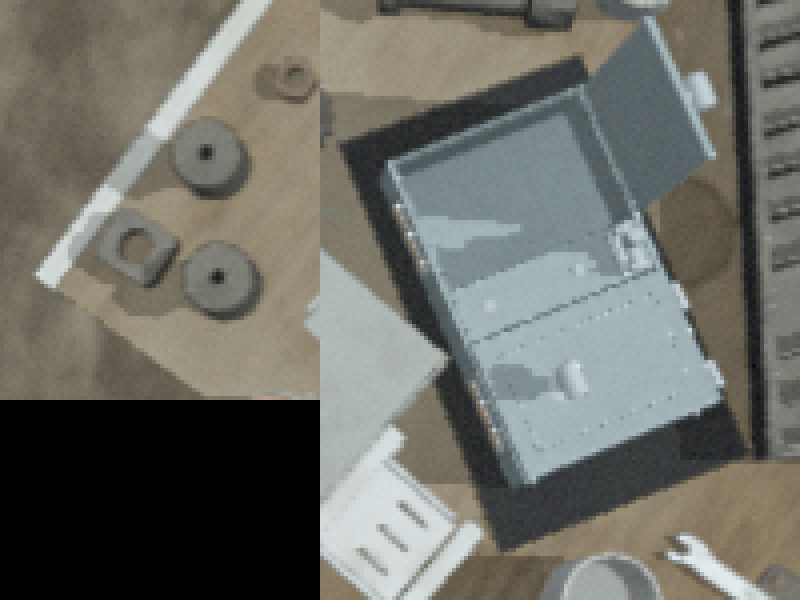

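The crop shows two rollers, tops at crop (208,155) and (220,278), a collar at (138,247) and the nut at (295,78). It also shows the chest corners, the bolt knob on the divider at (632,245) and the right handle at (572,380). Next I'll measure all of them.

Run:
```python
from h import *
s=load('top'); P=cloud(s); Q=cloud(load('side'))
A=lambda x,y:(100+x/4,130+y/4)
B=lambda x,y:(265+(x-320)/4,120+y/4)
print('rollers ray', plane(s,[A(208,155),A(220,278)],52).round(1))
print('collar ray', plane(s,[A(138,243)],22).round(1),'nut',plane(s,[A(295,78)],16).round(1))
c=plane(s,[B(388,165),B(525,485),B(718,408),B(582,92)],68); print('corners FL FR BR BL',c.round(1), 'ctr',c.mean(0).round(1))
ex=(c[2]-c[1])+(c[3]-c[0]); ey=(c[0]-c[1])+(c[3]-c[2])
print(np.degrees(np.arctan2(ex[1],ex[0])),np.degrees(np.arctan2(ey[1],ey[0])), np.linalg.norm(ex)/2,np.linalg.norm(ey)/2)
print('knob',plane(s,[B(632,245)],110).round(1),'rh',plane(s,[B(573,378)],105))
for nm,X in(('top',P),('side',Q)):
    print(nm)
    for c0 in [(555,148),(475,142)]:
        m=(np.hypot(X[...,0]-c0[0],X[...,1]-c0[1])<45)&(X[...,2]>42)&(X[...,2]<60)
        if m.sum(): 
            (x,y),rr=cv2.minEnclosingCircle(X[m][:,:2].astype(np.float32)); print(m.sum(),X[m].mean(0).round(1),(round(x,1),round(y,1)),rr)
    m=(np.hypot(X[...,0]-500,X[...,1]-190)<40)&(X[...,2]>14)&(X[...,2]<30)
    if m.sum(): print('collar',m.sum(),X[m].mean(0).round(1),cv2.minAreaRect(X[m][:,:2].astype(np.float32)))
    for nmz,zl,zh in(('rim/lid',66,80),('handle',90,125),('lid',125,260)):
        m=(X[...,0]>350)&(X[...,0]<660)&(X[...,1]<-230)&(X[...,1]>-470)&(X[...,2]>zl)&(X[...,2]<zh)&(X[...,1]<-.9*(X[...,0]-400)*0-240)
        if m.sum(): print(nmz,m.sum(),X[m].mean(0).round(1),cv2.minAreaRect(X[m][:,:2].astype(np.float32)))
```

```text
rollers ray [[555.  152.1  52. ]
 [464.6 140.3  52. ]]
collar ray [[494.9 207.   22. ]] nut [[622.1  95.3  16. ]]
corners FL FR BR BL [[ 575.8 -225.4   68. ]
 [ 345.4 -320.1   68. ]
 [ 400.3 -459.3   68. ]
 [ 631.3 -367.7   68. ]] ctr [ 488.2 -343.1   68. ]
-68.58901271437165 21.984892699822172 151.1969930672526 248.79922777598
knob [[ 510.1 -392.1  110. ]] rh [[ 417.04132746 -349.2661679   105.        ]]
top
222 [557.9 154.9  52.9] (558.9, 155.1) 26.144033432006836
233 [466.4 143.4  52.5] (467.2, 143.8) 26.172889709472656
collar 174 [493.2 204.6  22.9] ((493.2369384765625, 207.99053955078125), (49.80105972290039, 43.807228088378906), 58.84218215942383)
rim/lid 2457 [ 453.4 -358.4   73.9] ((494.1987609863281, -343.53619384765625), (250.86843872070312, 161.00750732421875), 22.450010299682617)
handle 266 [ 544.1 -380.   108.2] ((517.4388427734375, -377.47027587890625), (55.535118103027344, 236.02940368652344), 80.73303985595703)
lid 680 [ 592.8 -397.8  179.1] ((509.66351318359375, -347.60467529296875), (87.92396545410156, 279.33648681640625), 59.472103118896484)
side
198 [560.  151.4  51.7] (558.8, 152.4) 26.40164566040039
199 [469.6 140.1  51.4] (467.0, 141.6) 27.436384201049805
collar 153 [495.  204.8  21.3] ((493.7048034667969, 206.98883056640625), (46.793128967285156, 46.359100341796875), 64.43301391601562)
rim/lid 2644 [ 455.8 -365.    73.8] ((486.4820251464844, -323.3406982421875), (251.8288116455078, 208.42384338378906), 22.38003921508789)
handle 392 [ 550.6 -370.4  107.6] ((501.00030517578125, -351.1180419921875), (108.47624206542969, 266.5059814453125), 59.710147857666016)
lid 1491 [ 594.  -396.3  178.9] ((510.25579833984375, -347.35223388671875), (90.81771087646484, 276.947265625), 58.91730499267578)
```

>>> send_rows --pt "0 0 -12 0 0 -0.1782" --pt "0 0 -12 0 0 -0.1782" --pt "0 0 -12 0 0 -0.1782" --pt "0 0 -12 0 0 -0.1782" --pt "0 0 -12 0 0 -0.1782"

```text
time: 0.78
tool_pos: [207.8, -562.6, 291.2]
tcp_rot: [-180.0, -0.0, 71.7]
ft_force: [-0.3, -0.3, 0.1]
finger_gap: 85.4
grip_force: 0.0
```

>>> send_rows --pt "0 0 -15 0 0 -0.1782" --pt "0 0 -15 0 0 -0.1782" --pt "0 0 -15 0 0 -0.1782" --pt "0 0 -15 0 0 -0.1782" --pt "0 0 0 0 0 0"

```text
time: 1.4
tool_pos: [208.1, -563.3, 352.4]
tcp_rot: [-180.0, 0.1, 112.1]
ft_force: [0.1, -0.0, -0.6]
finger_gap: 85.2
grip_force: 0.0
```

>>> send_rows --pt "15 35 0 0 0 0" --pt "15 35 0 0 0 0" --pt "15 35 0 0 0 0" --pt "15 35 0 0 0 0" --pt "15 35 0 0 0 0"

```text
time: 2.02
tool_pos: [342.3, -426.1, 350.0]
tcp_rot: [-180.0, -0.1, 111.9]
ft_force: [0.6, 0.2, 0.1]
finger_gap: 85.7
grip_force: 0.0
```

>>> send_rows --pt "15 35 0 0 0 0" --pt "15 35 0 0 0 0" --pt "15 35 0 0 0 0" --pt "15 35 0 0 0 0" --pt "12 29 0 0 0 0"

```text
time: 2.65
tool_pos: [471.7, -295.5, 350.0]
tcp_rot: [-180.0, -0.1, 111.9]
ft_force: [-0.5, 0.3, -0.4]
finger_gap: 85.2
grip_force: 0.0
```

>>> send_rows --pt "0 0 0 0 0 0" --pt "0 0 0 0 0 0" --pt "0 0 0 0 0 0"

```text
time: 3.02
tool_pos: [470.4, -297.6, 351.0]
tcp_rot: [-180.0, -0.0, 112.0]
ft_force: [0.2, 0.5, 0.2]
finger_gap: 85.7
grip_force: 0.0
```

Run:
```python
from h import *
s=snap('wrist'); cv2.imwrite('pics/w1.png',cv2.resize(s['img'],(768,576)))
print(r.sense()['tool_pos'],r.sense()['tcp_rot'])
```

```text
[ 470.42991083 -297.64585733  351.12936223] [-1.79987112e+02 -3.25295554e-03  1.12037327e+02]
```

View pics/w1.png

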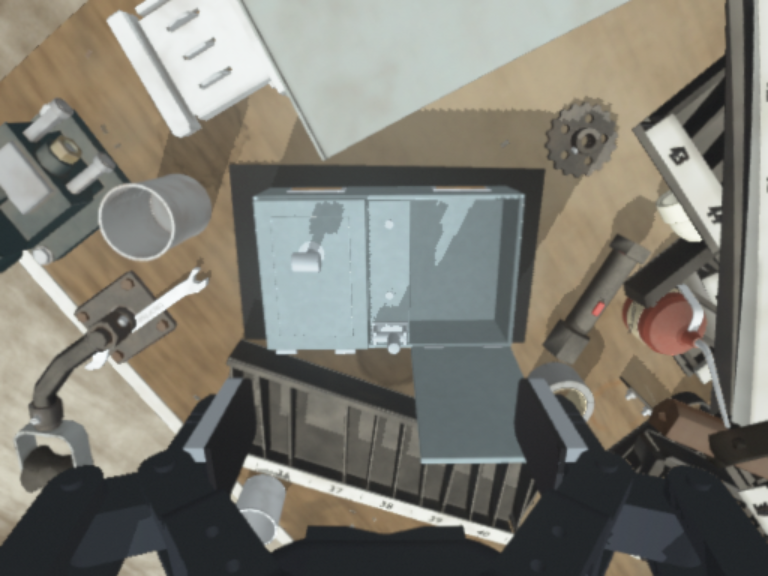

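The wrist view has the chest centred at about (388,270). The right handle is at (306,258), the knob top at (393,347), and the open left lid at (468,400).

Run:
```python
from h import *
s=load('wrist'); X=cloud(s); f=lambda *a:[(x/1.5,y/1.5) for x,y in a]
print('knob',plane(s,f((393,347)),110).round(1),'rh top',plane(s,f((306,256)),114).round(1))
c=plane(s,f((523,192),(255,198),(520,342)),68);print('FL,FR,BL',c.round(1),(c[1]+c[2])/2)
def grp(lo,hi,c0,rad,X=X):
    m=(np.hypot(X[...,0]-c0[0],X[...,1]-c0[1])<rad)&(X[...,2]>lo)&(X[...,2]<hi)
    q=X[m]; return m.sum(),np.nanmean(q,0).round(1),np.round(cv2.minAreaRect(q[:,:2].astype(np.float32))[0],1),np.nanmax(q[:,2]).round(1)
T=cloud(load('top'));S=cloud(load('side'))
for n,Y in(('w',X),('t',T),('s',S)):
  print(n,'knob',grp(95,115,(509,-394),14,Y),'rh',grp(92,120,(416,-347),20,Y))
  m=(np.hypot(Y[...,0]-416,Y[...,1]+347)<200)&(Y[...,2]>66)&(Y[...,2]<84)&(Y[...,0]>340)
  R=cv2.minAreaRect(Y[m][:,:2].astype(np.float32));print(R)
# left lid plane
C=np.array([490,-342]);ex=np.array([.378,-.926]);ey=np.array([.926,.378])
for n,Y in(('w',X),('t',T),('s',S)):
  q=Y.reshape(-1,3);q=q[np.isfinite(q[:,0])];cx=(q[:,:2]-C)@ex;cy=(q[:,:2]-C)@ey
  m=(abs(cy-70)<35)&(q[:,2]>100)&(q[:,2]<230)&(cx>60)&(cx<180)
  a=np.polyfit(q[m,2],cx[m],1);print(m.sum(),a,np.polyval(a,[69,100,200]),q[m,2].max(),'theta',np.pi/2+np.arctan(a[0]))
```

```text
knob [[ 517.1 -392.8  110. ]] rh top [[ 415.3 -339.6  114. ]]
FL,FR,BL [[ 576.5 -222.3   68. ]
 [ 350.7 -319.5   68. ]
 [ 643.8 -358.2   68. ]] [ 497.23753097 -338.87692815   68.        ]
w knob (np.int64(89), array([ 516.9, -392.1,  106. ]), array([ 517.3, -393.7]), np.float64(111.5)) rh (np.int64(264), array([ 416.1, -345.3,  111.3]), array([ 416.1, -346.7]), np.float64(115.9))
((493.6929931640625, -343.52423095703125), (249.4317169189453, 159.1682586669922), 22.469635009765625)
t knob (np.int64(19), array([ 516.7, -392.8,  107. ]), array([ 516.8, -392.8]), np.float64(113.4)) rh (np.int64(53), array([ 415.9, -345.2,  112.8]), array([ 416.2, -345.6]), np.float64(119.1))
((493.89801025390625, -343.6444091796875), (250.25735473632812, 161.0177459716797), 22.46586036682129)<stdin>:7: RuntimeWarning: Mean of empty slice
Traceback (most recent call last):
ValueError: zero-size array to reduction operation fmax which has no identity
```

>>> send_rows --pt "-12.5 -35 20 0 0 0" --pt "-12.5 -35 40 0 0 0" --pt "0 0 45 0 0 0" --pt "0 0 45 0 0 0" --pt "0 0 40 0 0 0" --grip -0.4

```text
time: 3.7
tool_pos: [414.6, -347.0, 159.7]
tcp_rot: [-180.0, -0.0, 112.0]
ft_force: [-0.0, 0.1, -0.7]
finger_gap: 59.5
grip_force: 0.0
```

>>> send_rows --pt "0 0 25 0 0 0" --pt "0 0 25 0 0 0" --pt "0 0 0 0 0 0"

```text
time: 4.08
tool_pos: [413.8, -345.6, 109.0]
tcp_rot: [-179.9, -0.2, 112.1]
ft_force: [-0.4, 0.9, -0.1]
finger_gap: 59.9
grip_force: 0.0
```

Run:
```python
from h import *
s=snap('wrist'); cv2.imwrite('pics/w2.png',s['img'])
print(r.sense()['tool_pos'],r.sense()['tcp_rot'])
```

```text
[ 414.73968101 -346.42839143  110.81176998] [-1.79957128e+02 -9.89760690e-02  1.12088356e+02]
```

View pics/w2.png

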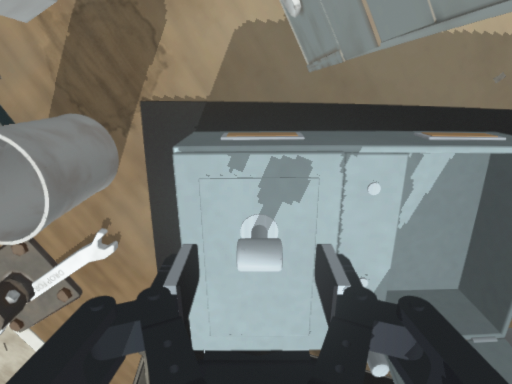

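The handle is at (259,256), centred between the fingers at 182 and 332. I'll check it fore and aft.

Run:
```python
from h import *
s=load('wrist'); print('handle at z105', plane(s,[(259,258)],105).round(1))
V=np.array(s['view'],float)
print(cv2.projectPoints(np.array([[414.7,-346.4,110.8],[414.7,-346.4,129.8]]),cv2.Rodrigues(V[:3,:3])[0],V[:3,3],K(s),np.array(s['D'],float))[0])
X=cloud(s); m=(np.hypot(X[...,0]-416,X[...,1]+347)<18)&(X[...,2]>95)&(X[...,2]<120); print(X[m].mean(0), X[m][:,2].max())
```

```text
handle at z105 [[ 417.2 -349.5  105. ]]
[[[256.81883849 257.46814694]]

 [[256.75861687 278.72777403]]]
[ 415.23851488 -344.269158    110.86103369] 115.3209063089069
```

>>> send_rows --pt "-1.5 1 11 0 0 0" --pt "0 0 11 0 0 0"

```text
time: 4.38
tool_pos: [417.8, -348.3, 89.9]
tcp_rot: [179.9, 0.1, 112.1]
ft_force: [0.4, 0.7, -0.7]
finger_gap: 60.0
grip_force: 0.0
```

>>> send_rows --pt "0 0 0 0 0 0" --pt "0 0 0 0 0 0" --pt "0 0 0 0 0 0" --pt "0 0 0 0 0 0" --grip 1 --grip_force 50

```text
time: 4.88
tool_pos: [416.3, -347.8, 89.6]
tcp_rot: [-179.9, -0.0, 112.2]
ft_force: [-4.7, 0.0, 0.5]
finger_gap: 22.8
grip_force: 49.2
```

>>> send_rows --pt "-6.25 0 -14.1 0 0 0" --pt "-8.2 0 -13 0 0 0" --pt "-10 0 -11.7 0 0 0" --pt "-11.6 0 -10.1 0 0 0" --pt "-12.9 0 -8.3 0 0 0"

```text
time: 5.5
tool_pos: [434.9, -392.9, 146.8]
tcp_rot: [-179.9, -0.1, 112.2]
ft_force: [-4.6, 0.9, -9.2]
finger_gap: 22.9
grip_force: 49.3
```

>>> send_rows --pt "-14 0 -6.4 0 0 0" --pt "-14.8 0 -4.3 0 0 0" --pt "-15.2 0 -2.1 0 0 0" --pt "-15.4 0 0.1 0 0 0" --pt "-15.2 0 2.3 0 0 0"

```text
time: 6.12
tool_pos: [463.7, -462.6, 158.5]
tcp_rot: [-180.0, -0.0, 112.2]
ft_force: [-5.7, 3.8, 0.3]
finger_gap: 22.7
grip_force: 48.9
```

>>> send_rows --pt "0 0 0 0 0 0" --pt "0 0 0 0 0 0"

```text
time: 6.38
tool_pos: [463.8, -462.7, 158.4]
tcp_rot: [-180.0, 0.1, 112.1]
ft_force: [-4.3, -1.7, 1.5]
finger_gap: 22.7
grip_force: 49.4
```

>>> send_rows --pt "-8.8 0 2.4 0 0 0" --pt "-8.8 0 3.3 0 0 0" --pt "0 0 0 0 0 0"

```text
time: 6.75
tool_pos: [470.6, -479.3, 153.1]
tcp_rot: [180.0, 0.2, 112.1]
ft_force: [-4.8, -2.5, 4.5]
finger_gap: 22.3
grip_force: 48.8
```

>>> send_rows --pt "0 0 0 0 0 0" --pt "0 0 0 0 0 0" --pt "0 0 0 0 0 0" --grip -0.4

```text
time: 7.12
tool_pos: [470.7, -477.9, 151.4]
tcp_rot: [180.0, 0.0, 112.2]
ft_force: [-0.2, 0.3, -0.0]
finger_gap: 60.0
grip_force: 0.0
```

>>> send_rows --pt "0 0 -30 0 0 0" --pt "0 0 -50 0 0 0" --pt "0 0 -50 0 0 0" --pt "0 0 0 0 0 0"

```text
time: 7.62
tool_pos: [472.2, -479.9, 288.1]
tcp_rot: [179.8, 0.6, 112.2]
ft_force: [0.3, -0.4, 1.2]
finger_gap: 59.7
grip_force: 0.0
```

>>> send_rows --pt "23 34 0 0 0 0" --pt "23 34 0 0 0 0" --pt "24 35.5 0 0 0 0" --pt "0 0 50 0 0 0" --pt "0 0 50 0 0 0" --grip 1

```text
time: 8.25
tool_pos: [540.5, -373.4, 179.8]
tcp_rot: [180.0, 0.0, 112.3]
ft_force: [0.3, 0.2, -1.4]
finger_gap: 0.2
grip_force: 0.0
```

>>> send_rows --pt "0 0 18 0 0 0" --pt "0 0 0 0 -0.15 0" --pt "0 0 0 0 -0.15 0" --pt "0 0 0 0 -0.15 0" --pt "0 0 0 0 0 0"

```text
time: 8.88
tool_pos: [538.2, -371.6, 161.2]
tcp_rot: [-179.8, 25.6, 112.3]
ft_force: [-1.1, -0.2, -0.1]
finger_gap: 0.5
grip_force: 0.0
```

Run:
```python
from h import *
s=snap('wrist'); cv2.imwrite('pics/w3.png',s['img'])
print(r.sense()['tool_pos'],r.sense()['tcp_rot'])
```

```text
[ 539.46266452 -373.20073676  163.27148151] [-179.96401151   25.61822583  112.25095279]
```

View pics/w3.png

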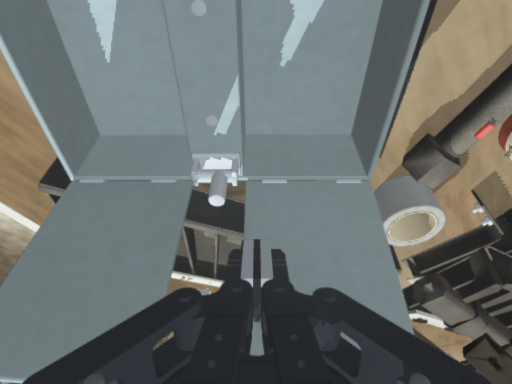

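Both lids are upright, the knob top is at (217,202), and the closed fingertips are at (257,242) to its left (+y).

Run:
```python
from h import *
s=load('wrist'); k=plane(s,[(217,201)],110)[0]; print(k)
d=k-np.array([539.5,-373.3,110]); print('tx',-.377*d[0]+.926*d[1],'ty',.926*d[0]+.377*d[1])
```

```text
[ 518.65993732 -393.77465296  110.        ]
tx -11.102825010207438 ty -27.016842202462716
```

>>> send_rows --pt "12.8 0 29.9 0 0 0" --pt "12.8 0 29.9 0 0 0" --pt "0 0 0 0 0 0"

```text
time: 9.3
tool_pos: [539.9, -377.8, 96.4]
tcp_rot: [-179.9, 25.5, 112.1]
ft_force: [-0.6, 0.7, -0.6]
finger_gap: 0.0
grip_force: 0.0
```

>>> send_rows --pt "0 -5 0 0 0 0" --pt "0 -6 0 0 0 0" --pt "0 -6 0 0 0 0" --pt "0 -6 0 0 0 0" --pt "0 0 0 0 0 0"

```text
time: 9.93
tool_pos: [519.2, -385.9, 98.5]
tcp_rot: [180.0, 25.8, 112.1]
ft_force: [-0.2, 0.3, 0.8]
finger_gap: -0.1
grip_force: 0.4
```

>>> send_rows --pt "0 -4 0 0 0 0" --pt "0 -3 0 0 0 0" --pt "0 -2 0 0 0 0" --pt "0 0 0 0 0 0"

```text
time: 10.42
tool_pos: [511.1, -389.1, 98.0]
tcp_rot: [-180.0, 25.8, 112.2]
ft_force: [-0.0, 2.5, -0.1]
finger_gap: 0.0
grip_force: 1.0
```

Run:
```python
from h import *
s=snap('wrist'); cv2.imwrite('pics/w4.png',s['img'][60:360,60:460])
print(r.sense()['tool_pos'],r.sense()['ft_force'])
```

```text
[ 511.13499653 -389.10750465   98.08381375] [ 1.27643351  0.32087287 -0.20124935]
```

View pics/w4.png

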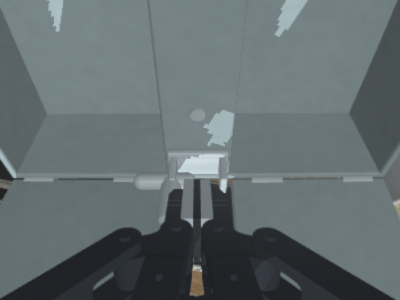

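The bolt rod now reaches across at (150,182), with the knob against the fingers. I'll push gently on to the stop.

>>> send_rows --pt "0 -1.5 0 0 0 0" --pt "0 -1.5 0 0 0 0" --pt "0 0 0 0 0 0"

```text
time: 10.85
tool_pos: [508.3, -390.3, 98.1]
tcp_rot: [-180.0, 25.8, 112.2]
ft_force: [0.4, 1.4, -0.3]
finger_gap: -0.2
grip_force: 1.0
```

>>> send_rows --pt "0 -1.5 0 0 0 0" --pt "0 -1.5 0 0 0 0" --pt "0 0 0 0 0 0"

```text
time: 11.22
tool_pos: [505.6, -391.4, 98.1]
tcp_rot: [-180.0, 25.8, 112.2]
ft_force: [0.9, 1.9, -0.5]
finger_gap: -0.2
grip_force: 1.0
```

>>> send_rows --pt "0 -1.5 0 0 0 0" --pt "0 -1.5 0 0 0 0" --pt "0 0 0 0 0 0"

```text
time: 11.6
tool_pos: [503.2, -392.1, 98.1]
tcp_rot: [180.0, 25.8, 112.2]
ft_force: [2.9, 4.7, -0.8]
finger_gap: -0.3
grip_force: 2.3
```

>>> send_rows --pt "0 -1.5 0 0 0 0" --pt "0 -1 0 0 0 0" --pt "0 0 0 0 0 0"

```text
time: 11.98
tool_pos: [502.1, -392.4, 98.3]
tcp_rot: [179.8, 25.8, 112.2]
ft_force: [8.4, 6.9, -2.5]
finger_gap: 0.1
grip_force: 5.8
```

Run:
```python
from h import *
print(r.sense()['tool_pos'],r.sense()['ft_force'])
s=snap('wrist');cv2.imwrite('pics/w5.png',cv2.resize(s['img'][180:330,150:350],None,fx=2,fy=2))
```

```text
[ 502.12767042 -392.37225071   98.26510703] [ 8.36265321  6.9232379  -2.45462591]
```

View pics/w5.png

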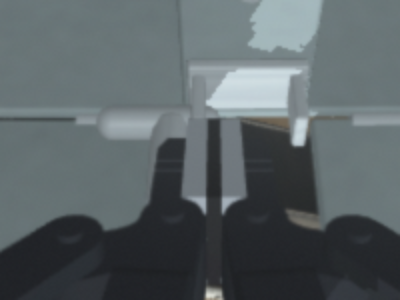

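The bolt is fully across against its stop (10 N). I'll back off and go to the spares.

>>> send_rows --pt "0 4 -15 0 0 0" --pt "0 0 -35 0 0 0" --pt "0 0 -40 0 0 0" --pt "0 0 -40 0 0 0" --pt "0 0 -30 0 0.15 0"

```text
time: 12.65
tool_pos: [476.4, -324.7, 242.6]
tcp_rot: [-179.9, 17.0, 112.3]
ft_force: [0.3, -1.1, -0.3]
finger_gap: -0.2
grip_force: 0.0
```

>>> send_rows --pt "0 0 -30 0 0.15 0" --pt "0 0 -30 0 0.15 0" --pt "35 22 -10 0 0 0" --pt "45 28 0 0 0 0" --pt "45 28 0 0 0 0" --grip -0.7

```text
time: 13.28
tool_pos: [498.1, -169.4, 311.5]
tcp_rot: [180.0, 0.1, 112.1]
ft_force: [0.1, 0.9, 0.5]
finger_gap: 72.5
grip_force: 0.0
```

>>> send_rows --pt "45 28 0 0 0 0" --pt "45 28 0 0 0 0" --pt "45 28 0 0 0 0" --pt "45 28 0 0 0 0" --pt "45 28 0 0 0 0"

```text
time: 13.9
tool_pos: [543.0, 92.4, 311.7]
tcp_rot: [179.9, 0.1, 112.1]
ft_force: [0.6, 0.8, 0.1]
finger_gap: 72.4
grip_force: 0.0
```

>>> send_rows --pt "30 22 0 0 0 0" --pt "11 8 0 0 0 0" --pt "0 0 0 0 0 0"

```text
time: 14.28
tool_pos: [555.2, 140.5, 310.9]
tcp_rot: [-180.0, 0.0, 112.2]
ft_force: [0.8, -0.4, 0.4]
finger_gap: 72.6
grip_force: 0.0
```

```bash
cat > spares.py <<'E'
from h import *
s=snap('wrist'); X=cloud(s); st=r.sense(); print(st['tool_pos'],st['tcp_rot'])
z=X[...,2]; T=np.array(st['tool_pos'])
box=(X[...,0]>410)&(X[...,0]<620)&(X[...,1]>70)&(X[...,1]<260)
for nm,lo,hi in(('roller',44,60),('collar',15,28)):
    m=(box&(z>lo)&(z<hi)).astype(np.uint8); m=cv2.morphologyEx(m,cv2.MORPH_OPEN,np.ones((3,3)))
    n,l,stt,_=cv2.connectedComponentsWithStats(m)
    for i in range(1,n):
        if stt[i,4]>150:
            q=X[l==i][:,:2].astype(np.float32); R=cv2.minAreaRect(q); print(nm,stt[i,4],np.round(R[0],1),np.round(R[1],1),round(R[2],1),np.round(cv2.minEnclosingCircle(q)[0],1))
E
python3 spares.py; python3 -c "
from h import *
cv2.imwrite('pics/w6.png',load('wrist')['img'])"
```

```text
[555.21789585 139.67694469 310.87673888] [-1.79989822e+02  4.63199624e-02  1.12157607e+02]
roller 1209 [466.  143.3] [51.  50.4] 21.0 [465.  143.5]
roller 1157 [589.5 157.3] [50.6 51.4] 22.8 [589.4 156.8]
collar 921 [492.4 209.7] [50.4 44.8] 58.4 [491.8 210. ]
```

View pics/w6.png

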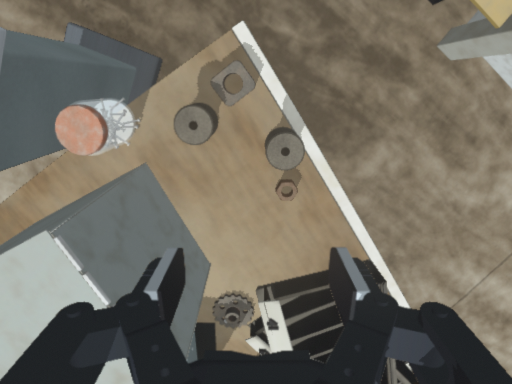

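Roller A has been knocked: it is now at image (285,150), world (589.5,157), next to the white edge strip and the nut at (287,190). I'll check the strip's height.

Run:
```python
from h import *
s=load('wrist');X=cloud(s)
for u,v in [(313,150),(320,150),(316,157),(300,120),(287,190),(325,150),(335,150)]: print(u,v,X[v,u].round(0))
```

```text
313 150 [636. 166.  -2.]
320 150 [646. 170.  -3.]
316 157 [645. 158.  -1.]
300 120 [600. 199.  -1.]
287 190 [626.  94.  -0.]
325 150 [ 880.   93. -801.]
335 150 [ 919.  109. -803.]
```

>>> send_rows --pt "3 38 30 0 0 0" --pt "0 0 55 0 0 0" --pt "0 0 55 0 0 0" --pt "0 0 55 0 0 0" --pt "0 0 30 0 0 0"

```text
time: 14.95
tool_pos: [587.2, 155.1, 82.0]
tcp_rot: [-179.7, -0.0, 112.0]
ft_force: [0.3, -0.8, 1.0]
finger_gap: 72.6
grip_force: 0.0
```

```bash
python3 spares.py
```

```text
[585.41846269 154.80377622  78.50537795] [-1.79489071e+02 -7.52000659e-02  1.12043081e+02]
roller 5271 [466.9 143.5] [50.4 51.7] 20.0 [466.  143.7]
roller 4865 [589.7 156.7] [51.7 52.3] 59.0 [589.6 156.6]
collar 4328 [493.2 209.7] [50.4 44.4] 59.0 [493.3 209.8]
collar 641 [473.7 150.3] [17.3 38.4] 42.4 [467.7 144.9]
collar 158 [582.4 171.6] [24.3  5. ] 25.4 [583.1 170.2]
collar 211 [613.9  96.7] [26.7 11.7] 88.4 [616.9  96.6]
```

>>> send_rows --pt "0 2 30 0 0 0" --pt "0 0 29 0 0 0" --pt "0 0 0 0 0 0"

```text
time: 15.38
tool_pos: [589.4, 156.6, 25.0]
tcp_rot: [-179.7, -0.0, 112.1]
ft_force: [-0.0, -0.2, 0.1]
finger_gap: 72.6
grip_force: 0.0
```

>>> send_rows --pt "0 0 0 0 0 0" --pt "0 0 0 0 0 0" --pt "0 0 0 0 0 0" --grip 1 --grip_force 80

```text
time: 15.75
tool_pos: [593.2, 158.3, 29.5]
tcp_rot: [179.8, 0.1, 112.2]
ft_force: [-1.2, -2.1, 6.7]
finger_gap: 49.4
grip_force: 83.8
```

>>> send_rows --pt "0 0 -20 0 0 0" --pt "0 0 -45 0 0 0" --pt "0 0 -50 0 0 0" --pt "0 0 -50 0 0 0" --pt "0 0 -50 0 0 0"

```text
time: 16.38
tool_pos: [590.9, 158.4, 245.1]
tcp_rot: [179.9, 0.0, 112.2]
ft_force: [1.0, -0.5, -2.7]
finger_gap: 49.4
grip_force: 83.6
```

>>> send_rows --pt "0 0 -45 0 0 0" --pt "-10 -10 -40 0 0 0" --pt "-35 -32 0 0 0 0" --pt "-40 -36 0 0 0 0" --pt "-40 -36 0 0 0 0"

```text
time: 17.0
tool_pos: [531.7, -1.5, 328.3]
tcp_rot: [179.9, 0.0, 112.2]
ft_force: [0.5, -0.8, -2.2]
finger_gap: 49.5
grip_force: 83.7
```

>>> send_rows --pt "-40 -36 0 0 0 0" --pt "-40 -37 0 0 0 0" --pt "-40 -37 0 0 0 0" --pt "-40 -37 0 0 0 0" --pt "-40 -37 0 0 0 0"

```text
time: 17.62
tool_pos: [436.7, -256.3, 328.4]
tcp_rot: [179.9, 0.1, 112.2]
ft_force: [0.8, -0.9, -1.9]
finger_gap: 49.3
grip_force: 83.7
```

>>> send_rows --pt "-38 -35 0 0 0 0" --pt "-20 -18 0 0 0 0" --pt "0 0 0 0 0 0" --pt "0 0 0 0 0 0"

```text
time: 18.12
tool_pos: [410.7, -328.1, 327.5]
tcp_rot: [180.0, 0.0, 112.2]
ft_force: [-0.0, 0.1, -1.2]
finger_gap: 49.5
grip_force: 83.7
```

```bash
cat > loc.py <<'E'
from h import *
s=snap('wrist'); st=r.sense(); t=np.array(st['tool_pos']); print(t.round(1),np.round(st['tcp_rot'],1),st['finger_gap'],st['grip_force'])
C=np.array([492,-342]);ex=np.array([.382,-.924]);ey=np.array([.924,.382])
print('chest xy',((t[:2]-C)@ex).round(1),((t[:2]-C)@ey).round(1))
E
python3 loc.py; python3 -c "
from h import *
cv2.imwrite('pics/w7.png',load('wrist')['img'])"
```

```text
[ 410.9 -327.9  327.4] [180.    0.  112.2] 49.632568158154605 83.67523234337568
chest xy -44.0 -69.6
```

View pics/w7.png

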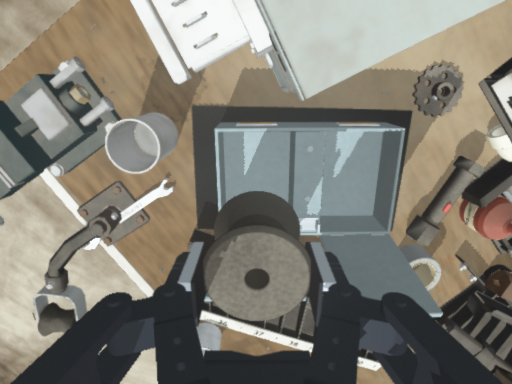

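>>> send_rows --pt "-1.5 0 50 0 0 0" --pt "0 0 55 0 0 0" --pt "0 0 55 0 0 0" --pt "0 0 50 0 0 0" --pt "0 0 25 0 0 0"

```text
time: 18.8
tool_pos: [410.3, -327.4, 88.5]
tcp_rot: [-179.9, -0.2, 112.3]
ft_force: [0.3, 0.6, -2.6]
finger_gap: 49.3
grip_force: 83.6
```

>>> send_rows --pt "0 0 20 0 0 0" --pt "0 0 16 0 0 0" --pt "0 0 8 0 0 0" --pt "0 0 4 0 0 0" --pt "0 0 0 0 0 0"

```text
time: 19.42
tool_pos: [411.4, -330.3, 44.0]
tcp_rot: [180.0, 0.0, 112.2]
ft_force: [0.1, 0.0, -2.0]
finger_gap: 49.2
grip_force: 83.7
```

>>> send_rows --pt "0 0 3 0 0 0" --pt "0 0 0 0 0 0"

```text
time: 19.68
tool_pos: [411.2, -330.3, 40.8]
tcp_rot: [180.0, 0.0, 112.2]
ft_force: [-0.3, 0.7, -2.0]
finger_gap: 49.2
grip_force: 83.7
```

>>> send_rows --pt "0 0 2 0 0 0" --pt "0 0 0 0 0 0"

```text
time: 19.92
tool_pos: [411.0, -330.1, 38.5]
tcp_rot: [-180.0, -0.0, 112.2]
ft_force: [-0.4, 0.5, -1.6]
finger_gap: 49.4
grip_force: 83.7
```

>>> send_rows --pt "0 0 1.5 0 0 0" --pt "0 0 0 0 0 0"

```text
time: 20.18
tool_pos: [411.3, -330.4, 37.5]
tcp_rot: [180.0, 0.0, 112.2]
ft_force: [-0.7, 0.5, 2.4]
finger_gap: 49.5
grip_force: 84.0
```

>>> send_rows --pt "0 0 0 0 0 0" --pt "0 0 0 0 0 0" --pt "0 0 -10 0 0 0" --pt "0 0 -20 0 0 0" --pt "0 0 -30 0 0 0" --grip -0.35

```text
time: 20.8
tool_pos: [410.7, -329.7, 97.5]
tcp_rot: [-180.0, -0.1, 112.2]
ft_force: [0.5, -0.8, -0.3]
finger_gap: 57.6
grip_force: 0.0
```

>>> send_rows --pt "0 0 -50 0 0 0" --pt "0 0 -55 0 0 0" --pt "0 0 -55 0 0 0" --pt "0 0 -50 0 0 0" --pt "0 0 0 0 0 0"

```text
time: 21.42
tool_pos: [412.8, -331.7, 313.8]
tcp_rot: [179.8, 0.5, 112.2]
ft_force: [-0.2, -0.2, -0.2]
finger_gap: 58.1
grip_force: 0.0
```

```bash
python3 loc.py
cat > bay.py <<'E'
from h import *
s=load('wrist');X=cloud(s);C=np.array([492,-342]);ex=np.array([.382,-.924]);ey=np.array([.924,.382])
d=X[...,:2]-C;cx=d@ex;cy=d@ey;z=X[...,2]
for nm,sg in(('right',-1),('left',1)):
    m=((abs(cx)<71)&(abs(sg*cy-70)<49)&(z>18)&(z<66)).astype(np.uint8); m=cv2.morphologyEx(m,cv2.MORPH_OPEN,np.ones((3,3)))
    n,l,st,_=cv2.connectedComponentsWithStats(m)
    for i in range(1,n):
        if st[i,4]>80:
            k=(l==i); zt=np.percentile(z[k],90); k&=z>zt-6; R=cv2.minAreaRect(np.c_[cx[k],cy[k]].astype(np.float32)); print(nm,st[i,4],'ztop',zt.round(1),np.round(R[0],1),np.round(R[1],1),round(R[2]))
E
python3 bay.py
```

```text
[ 412.  -331.   310.6] [179.9   0.3 112.2] 58.02015525977381 0.0
chest xy -40.7 -69.7
right 1248 ztop 60.7 [-41.7 -69.8] [50.  52.4] 88
```

>>> send_rows --pt "38 20 0 0 0 0" --pt "46 25 0 0 0 0" --pt "46 25 0 0 0 0" --pt "46 25 0 0 0 0" --pt "46 25 0 0 0 0" --grip -0.7

```text
time: 22.1
tool_pos: [437.8, -77.5, 305.7]
tcp_rot: [-179.9, -0.1, 112.1]
ft_force: [0.9, -0.2, -0.5]
finger_gap: 72.6
grip_force: 0.0
```

>>> send_rows --pt "46 25 0 0 0 0" --pt "46 25 0 0 0 0" --pt "46 25 0 0 0 0" --pt "38 21 0 0 0 0" --pt "20 13.5 0 0 0 0"

```text
time: 22.72
tool_pos: [465.1, 145.6, 305.6]
tcp_rot: [-179.9, -0.0, 112.3]
ft_force: [0.4, -0.4, -0.3]
finger_gap: 72.5
grip_force: 0.0
```

>>> send_rows --pt "0 0 40 0 0 0" --pt "0 0 55 0 0 0" --pt "0 0 55 0 0 0" --pt "0 0 45 0 0 0" --pt "0 0 20 0 0 0"

```text
time: 23.35
tool_pos: [462.4, 142.9, 87.3]
tcp_rot: [-179.6, -0.1, 112.2]
ft_force: [-0.7, -0.2, -0.1]
finger_gap: 72.7
grip_force: 0.0
```

>>> send_rows --pt "0 0 0 0 0 0" --pt "0 0 0 0 0 0"

```text
time: 23.6
tool_pos: [466.2, 143.6, 92.8]
tcp_rot: [180.0, 0.0, 112.2]
ft_force: [-0.2, -0.9, 0.4]
finger_gap: 72.6
grip_force: 0.0
```

```bash
python3 spares.py
```

```text
[466.76137167 143.71495108  93.33197267] [1.79899867e+02 1.87285681e-02 1.12164666e+02]
roller 4412 [465.8 143.1] [52.  52.1] 21.2 [465.7 143.2]
collar 3402 [492.8 209.6] [49.8 44.5] 58.8 [492.6 209.9]
```

>>> send_rows --pt "0 0 30 0 0 0" --pt "0 0 24 0 0 0" --pt "0 0 10 0 0 0" --pt "0 0 0 0 0 0"

```text
time: 24.15
tool_pos: [466.2, 143.6, 28.5]
tcp_rot: [180.0, 0.0, 112.2]
ft_force: [0.6, 0.4, 0.0]
finger_gap: 72.8
grip_force: 0.0
```

>>> send_rows --pt "0 0 0 0 0 0" --pt "0 0 0 0 0 0" --pt "0 0 0 0 0 0" --grip 1

```text
time: 24.52
tool_pos: [467.5, 143.9, 30.2]
tcp_rot: [179.8, 0.0, 112.2]
ft_force: [-2.1, -0.6, 7.9]
finger_gap: 49.5
grip_force: 83.5
```

>>> send_rows --pt "0 0 -20 0 0 0" --pt "0 0 -45 0 0 0" --pt "0 0 -55 0 0 0" --pt "0 0 -55 0 0 0" --pt "0 0 -55 0 0 0"

```text
time: 25.15
tool_pos: [465.8, 143.5, 260.7]
tcp_rot: [179.9, 0.0, 112.2]
ft_force: [1.8, 0.6, -3.2]
finger_gap: 49.1
grip_force: 83.7
```

>>> send_rows --pt "0 0 -50 0 0 0" --pt "0 0 -25 0 0 0"

```text
time: 25.4
tool_pos: [466.8, 143.7, 337.7]
tcp_rot: [179.7, 0.1, 112.2]
ft_force: [-0.2, 0.5, -3.4]
finger_gap: 49.1
grip_force: 83.8
```

>>> send_rows --pt "-34 -17 0 0 0 0" --pt "-44 -22 0 0 0 0" --pt "-44 -22 0 0 0 0" --pt "-44 -22 0 0 0 0" --pt "-44 -22 0 0 0 0"

```text
time: 26.02
tool_pos: [447.5, -92.0, 333.9]
tcp_rot: [179.9, 0.0, 112.2]
ft_force: [0.9, -0.1, -2.5]
finger_gap: 49.5
grip_force: 83.7
```

>>> send_rows --pt "-44 -22 0 0 0 0" --pt "-44 -22 0 0 0 0" --pt "-44 -22 0 0 0 0" --pt "-44 -22 0 0 0 0" --pt "-44 -21 0 0 0 0"

```text
time: 26.65
tool_pos: [429.6, -337.0, 333.9]
tcp_rot: [180.0, 0.1, 112.2]
ft_force: [1.2, 0.7, -1.3]
finger_gap: 49.0
grip_force: 83.7
```

>>> send_rows --pt "-30 -12 0 0 0 0" --pt "-13 -6 0 0 0 0" --pt "0 0 0 0 0 0" --pt "0 0 0 0 0 0"

```text
time: 27.15
tool_pos: [429.9, -380.9, 333.4]
tcp_rot: [180.0, -0.0, 112.2]
ft_force: [0.3, 1.2, -1.8]
finger_gap: 49.1
grip_force: 83.7
```

```bash
python3 loc.py; python3 bay.py
```

```text
[ 430.  -380.8  333.5] [180.    0.  112.2] 49.05977333151593 83.68181368103251
chest xy 12.2 -72.2
right 1204 ztop 60.7 [-42.  -70.3] [51.8 50.4] 90
```

>>> send_rows --pt "-2.5 0 50 0 0 0" --pt "0 0 55 0 0 0" --pt "0 0 55 0 0 0" --pt "0 0 45 0 0 0" --pt "0 0 25 0 0 0"

```text
time: 27.82
tool_pos: [429.7, -381.9, 100.2]
tcp_rot: [-179.9, -0.2, 112.2]
ft_force: [0.1, -0.3, -2.5]
finger_gap: 49.0
grip_force: 83.6
```

>>> send_rows --pt "0 0 20 0 0 0" --pt "0 0 20 0 0 0" --pt "0 0 15 0 0 0" --pt "0 0 6 0 0 0" --pt "0 0 0 0 0 0"

```text
time: 28.45
tool_pos: [430.5, -384.4, 42.0]
tcp_rot: [-180.0, -0.0, 112.2]
ft_force: [-0.3, 0.2, -1.5]
finger_gap: 49.3
grip_force: 83.7
```

>>> send_rows --pt "0 0 2.5 0 0 0" --pt "0 0 0 0 0 0"

```text
time: 28.7
tool_pos: [430.7, -384.6, 40.1]
tcp_rot: [180.0, 0.0, 112.2]
ft_force: [-0.9, -0.4, -1.8]
finger_gap: 49.0
grip_force: 83.7
```

>>> send_rows --pt "0 0 1.5 0 0 0" --pt "0 0 0.5 0 0 0"

```text
time: 28.95
tool_pos: [430.8, -384.7, 38.3]
tcp_rot: [180.0, 0.0, 112.2]
ft_force: [-2.2, 1.2, 4.7]
finger_gap: 48.6
grip_force: 84.3
```

>>> send_rows --pt "0 0 0 0 0 0" --pt "0 0 0 0 0 0" --pt "0 0 -10 0 0 0" --pt "0 0 -20 0 0 0" --pt "0 0 -30 0 0 0" --grip -0.3

```text
time: 29.58
tool_pos: [430.3, -384.1, 98.9]
tcp_rot: [-180.0, -0.0, 112.2]
ft_force: [0.8, 0.7, -0.0]
finger_gap: 55.6
grip_force: 0.0
```

>>> send_rows --pt "0 0 -50 0 0 0" --pt "0 0 -55 0 0 0" --pt "0 0 -55 0 0 0" --pt "0 0 -50 0 0 0" --pt "0 0 0 0 0 0"

```text
time: 30.2
tool_pos: [432.1, -386.0, 315.9]
tcp_rot: [179.8, 0.6, 112.2]
ft_force: [-0.0, 0.3, -1.1]
finger_gap: 55.1
grip_force: 0.0
```

```bash
python3 loc.py; python3 bay.py
```

```text
[ 431.4 -385.3  312.4] [179.9   0.4 112.2] 55.595641573518336 0.0
chest xy 16.8 -72.5
right 1328 ztop 60.8 [-42.1 -69.8] [50.6 50.2] 90
right 1221 ztop 60.7 [ 15.9 -72.8] [51.3 50.2] 0
```

>>> send_rows --pt "30 16 0 0 0 0" --pt "45 24 0 0 0 0" --pt "48 25.5 0 0 0 0" --pt "48 25.5 0 0 0 0" --pt "48 25.5 0 0 0 0" --grip -0.7

```text
time: 30.88
tool_pos: [455.0, -135.7, 306.8]
tcp_rot: [-179.9, -0.1, 112.1]
ft_force: [0.1, 1.0, 0.4]
finger_gap: 72.1
grip_force: 0.0
```

>>> send_rows --pt "48 25.5 0 0 0 0" --pt "48 25.5 0 0 0 0" --pt "48 25.5 0 0 0 0" --pt "48 25.5 0 0 0 0" --pt "48 25.5 0 0 0 0"

```text
time: 31.5
tool_pos: [482.5, 134.5, 306.9]
tcp_rot: [-179.9, -0.0, 112.2]
ft_force: [0.8, -0.7, 0.6]
finger_gap: 72.7
grip_force: 0.0
```

>>> send_rows --pt "42 23 0 0 0 0" --pt "26 14.5 0 0 0 0" --pt "0 0 40 0 0 -0.16" --pt "0 0 40 0 0 -0.16" --pt "0 0 40 0 0 -0.16"

```text
time: 32.12
tool_pos: [491.4, 209.8, 185.5]
tcp_rot: [-179.9, -0.0, 140.0]
ft_force: [-0.2, 0.9, 0.4]
finger_gap: 72.8
grip_force: 0.0
```

>>> send_rows --pt "0 0 50 0 0 -0.16" --pt "0 0 40 0 0 0" --pt "0 0 10 0 0 0" --pt "0 0 0 0 0 0" --pt "0 0 0 0 0 0"

```text
time: 32.75
tool_pos: [493.9, 210.4, 89.9]
tcp_rot: [179.9, 0.1, 148.8]
ft_force: [0.0, -0.7, 1.3]
finger_gap: 72.6
grip_force: 0.0
```

```bash
python3 spares.py
```

```text
[493.97651093 210.42760544  89.93285985] [1.79841427e+02 1.37893970e-01 1.48824725e+02]
collar 2936 [492.4 209.9] [50.  44.1] 58.8 [492.5 209.6]
```

>>> send_rows --pt "0 0 35 0 0 0" --pt "0 0 30 0 0 0" --pt "0 0 13 0 0 0" --pt "0 0 3 0 0 0" --pt "0 0 0 0 0 0"

```text
time: 33.42
tool_pos: [493.4, 210.3, 7.9]
tcp_rot: [179.9, 0.1, 148.8]
ft_force: [-0.4, -0.3, 0.2]
finger_gap: 72.5
grip_force: 0.0
```

>>> send_rows --pt "0 0 0 0 0 0" --pt "0 0 0 0 0 0" --pt "0 0 0 0 0 0" --grip 1

```text
time: 33.8
tool_pos: [493.9, 210.4, 8.4]
tcp_rot: [179.9, 0.1, 148.8]
ft_force: [-1.0, -0.1, 6.5]
finger_gap: 48.0
grip_force: 83.4
```

>>> send_rows --pt "0 0 -20 0 0 0" --pt "0 0 -45 0 0 0" --pt "0 0 -55 0 0 0" --pt "0 0 -55 0 0 0" --pt "0 0 -55 0 0 0"

```text
time: 34.42
tool_pos: [492.1, 209.8, 238.7]
tcp_rot: [180.0, 0.0, 148.8]
ft_force: [1.6, -0.3, -1.6]
finger_gap: 47.7
grip_force: 83.0
```

>>> send_rows --pt "0 0 -50 0 0 0.16" --pt "0 0 -20 0 0 0.16" --pt "0 0 0 0 0 0.16" --pt "0 0 0 0 0 0.16" --pt "0 0 0 0 0 0"

```text
time: 35.05
tool_pos: [492.3, 209.9, 306.8]
tcp_rot: [180.0, 0.0, 112.2]
ft_force: [0.4, -0.2, -1.7]
finger_gap: 47.9
grip_force: 82.9
```

>>> send_rows --pt "-35 -10 0 0 0 0" --pt "-46 -13 0 0 0 0" --pt "-46 -13 0 0 0 0" --pt "-46 -13 0 0 0 0" --pt "-46 -13 0 0 0 0"

```text
time: 35.67
tool_pos: [517.5, -17.7, 306.7]
tcp_rot: [180.0, 0.0, 112.4]
ft_force: [0.5, -0.5, -1.6]
finger_gap: 47.8
grip_force: 82.9
```

>>> send_rows --pt "-46 -13 0 0 0 0" --pt "-46 -13 0 0 0 0" --pt "-46 -13 0 0 0 0" --pt "-46 -13 0 0 0 0" --pt "-46 -13 0 0 0 0"

```text
time: 36.3
tool_pos: [544.1, -255.4, 306.6]
tcp_rot: [180.0, -0.0, 112.4]
ft_force: [0.5, 0.2, -0.8]
finger_gap: 47.9
grip_force: 82.9
```

>>> send_rows --pt "-35 -8 0 0 0 0" --pt "-16 -4 0 0 0 0" --pt "0 0 0 0 0 0" --pt "0 0 0 0 0 0"

```text
time: 36.8
tool_pos: [552.4, -304.3, 306.7]
tcp_rot: [180.0, -0.0, 112.3]
ft_force: [0.2, 0.9, -1.7]
finger_gap: 47.9
grip_force: 82.9
```

```bash
python3 loc.py; python3 bay.py
```

```text
[ 552.5 -304.2  306.9] [180.   -0.  112.3] 47.91075237284213 82.93280839920044
chest xy -11.8 70.4
right 1460 ztop 60.8 [-42.1 -69.1] [50.4 51.4] 83
right 1363 ztop 60.7 [ 15.6 -72. ] [52.3 51.7] 25
```

>>> send_rows --pt "0 0 50 0 0 0" --pt "0 0 55 0 0 0" --pt "0 0 55 0 0 0" --pt "0 0 50 0 0 0" --pt "0 0 30 0 0 0"

```text
time: 37.48
tool_pos: [551.0, -303.2, 63.6]
tcp_rot: [-179.9, -0.2, 112.3]
ft_force: [-0.3, -0.0, -1.8]
finger_gap: 47.8
grip_force: 82.9
```

>>> send_rows --pt "0 0 20 0 0 0" --pt "0 0 15 0 0 0" --pt "0 0 8 0 0 0" --pt "0 0 4 0 0 0" --pt "0 0 0 0 0 0"

```text
time: 38.1
tool_pos: [553.3, -306.1, 21.0]
tcp_rot: [179.9, 0.1, 112.2]
ft_force: [0.4, -0.1, -1.6]
finger_gap: 47.9
grip_force: 83.1
```

>>> send_rows --pt "0 0 2 0 0 0" --pt "0 0 0 0 0 0"

```text
time: 38.35
tool_pos: [553.6, -306.3, 20.5]
tcp_rot: [179.9, 0.1, 112.2]
ft_force: [-4.8, 3.8, 12.3]
finger_gap: 47.7
grip_force: 89.0
```

>>> send_rows --pt "0 0 -1 0 0 0" --pt "0 0 0 0 0 0" --pt "0 0 -10 0 0 0" --pt "0 0 -20 0 0 0" --pt "0 0 -30 0 0 0" --grip -0.35

```text
time: 38.98
tool_pos: [551.9, -305.3, 79.6]
tcp_rot: [-180.0, -0.1, 112.2]
ft_force: [0.2, -0.3, 0.4]
finger_gap: 57.6
grip_force: 0.0
```

>>> send_rows --pt "0 0 -50 0 0 0" --pt "0 0 -55 0 0 0" --pt "0 0 -55 0 0 0" --pt "0 0 -50 0 0 0" --pt "0 0 0 0 0 0"

```text
time: 39.6
tool_pos: [554.4, -307.0, 297.1]
tcp_rot: [179.6, 0.6, 112.2]
ft_force: [-0.2, 0.2, -0.9]
finger_gap: 57.5
grip_force: 0.0
```

>>> send_rows --pt "0 -10 0 0 0 0" --pt "15 -40 0 0 0 0" --pt "15 -20 -20 0 0 0" --pt "0 0 0 0 0 0" --grip 1

```text
time: 40.1
tool_pos: [474.5, -304.4, 309.0]
tcp_rot: [-180.0, 0.0, 112.1]
ft_force: [0.0, -0.1, 0.2]
finger_gap: -0.1
grip_force: 0.0
```

```bash
python3 loc.py; python3 bay.py
cat > lid.py <<'E'
from h import *
C=np.array([492,-342]);ex=np.array([.382,-.924]);ey=np.array([.924,.382])
for n in('wrist','top','side'):
  s=load('wrist') if n=='wrist' else snap(n); q=cloud(s).reshape(-1,3);q=q[np.isfinite(q[:,0])];cx=(q[:,:2]-C)@ex;cy=(q[:,:2]-C)@ey
  for sg,nm in((1,'L'),(-1,'R')):
    m=(abs(cy-sg*70)<48)&(q[:,2]>75)&(q[:,2]<235)&(cx>0)&(cx<190)
    if m.sum()>50: print(n,nm,m.sum(),'z',np.percentile(q[m,2],[2,98]).round(0),[(z0,np.percentile(cx[m&(abs(q[:,2]-z0)<4)],[5,50,95]).round(0)) for z0 in(90,130,170,200,210) if (m&(abs(q[:,2]-z0)<4)).sum()>5])
E
python3 lid.py
python3 -c "
from h import *
a=load('wrist')['img'];b=load('side')['img'][180:320,80:260]
cv2.imwrite('pics/w8.png',np.hstack([a[:384,100:440],cv2.resize(b,None,fx=2.4,fy=2.4)[:384-48,:430] if 0 else cv2.copyMakeBorder(cv2.resize(b,None,fx=2.4,fy=2.4),0,48,0,0,0)]))"
```

```text
[ 475.2 -304.3  308.1] [-180.    -0.   112.1] 0.22317480746540666 0.0
chest xy -41.3 -1.1
right 2567 ztop 60.7 [-13.6 -71.1] [ 52.5 109.2] 88
left 859 ztop 30.6 [-10.7  70.7] [43.1 50.1] 0
wrist L 3654 z [ 77. 185.] [(90, array([78., 79., 80.])), (130, array([82., 83., 84.])), (170, array([87., 88., 89.])), (200, array([90., 91., 92.]))]
wrist R 3956 z [ 79. 216.] [(90, array([54., 75., 76.])), (130, array([72., 73., 74.])), (170, array([69., 70., 71.])), (200, array([68., 69., 70.])), (210, array([67., 68., 69.]))]
top R 342 z [ 79. 222.] [(90, array([55., 61., 76.])), (130, array([72., 73., 74.])), (170, array([ 70.,  71., 101.])), (200, array([68., 69., 70.])), (210, array([68., 69., 70.]))]
side L 1599 z [ 80. 219.] [(90, array([85., 86., 87.])), (130, array([88., 90., 91.])), (170, array([ 94., 112., 132.])), (200, array([96., 98., 99.])), (210, array([97., 98., 99.]))]
side R 1751 z [ 78. 219.] [(90, array([58., 82., 84.])), (130, array([78., 80., 82.])), (170, array([ 76.,  79., 115.])), (200, array([74., 76., 77.])), (210, array([73., 74., 76.]))]
```

View pics/w8.png

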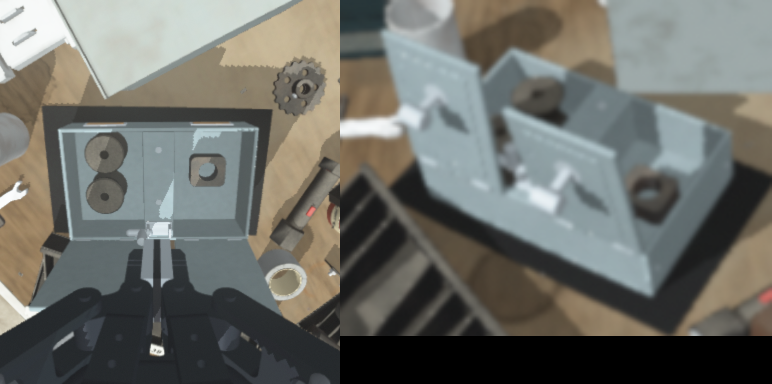

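Both rollers and the collar are in their bays, and the bolt is still across. Next I'll draw the bolt back.

>>> send_rows --pt "-30 -13 0 0 0 0" --pt "-31 -14 0 0 0 0" --pt "-30 -13 40 0 0 0" --pt "0 0 50 0 0 0" --pt "0 0 50 0 0 0"

```text
time: 40.88
tool_pos: [473.1, -403.5, 165.2]
tcp_rot: [-180.0, -0.1, 112.1]
ft_force: [0.6, -0.0, -0.2]
finger_gap: -0.1
grip_force: 0.0
```

>>> send_rows --pt "0 0 3 0 -0.15 0" --pt "0 0 0 0 -0.15 0" --pt "0 0 0 0 -0.15 0" --pt "14.5 0 30 0 0 0" --pt "0 0 0 0 0 0"

```text
time: 41.5
tool_pos: [471.3, -401.0, 127.3]
tcp_rot: [-179.8, 25.4, 112.3]
ft_force: [0.5, -0.3, 0.2]
finger_gap: -0.3
grip_force: 0.0
```

```bash
python3 loc.py; python3 -c "
from h import *
cv2.imwrite('pics/w9.png',load('wrist')['img'])"
```

```text
[ 472.5 -402.4  129.9] [-179.9   25.5  112.3] -0.2019039065325422 0.0
chest xy 48.3 -41.1
```

View pics/w9.png

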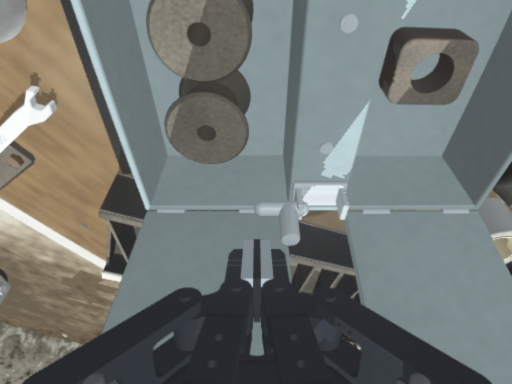

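The knob top is at (290,240), and the fingertips at (257,245) are on its right-hand side, with room to spare.

>>> send_rows --pt "13.5 0 28.5 0 0 0" --pt "0 0 0 0 0 0" --pt "0 5 0 0 0 0" --pt "0 6 0 0 0 0" --pt "0 6 0 0 0 0"

```text
time: 42.18
tool_pos: [490.3, -397.9, 102.3]
tcp_rot: [179.9, 25.9, 112.1]
ft_force: [-2.0, -1.7, 1.0]
finger_gap: 0.3
grip_force: 0.8
```

>>> send_rows --pt "0 5 0 0 0 0" --pt "0 4 0 0 0 0" --pt "0 4 0 0 0 0" --pt "0 2 0 0 0 0" --pt "0 0 0 0 0 0"

```text
time: 42.8
tool_pos: [503.6, -391.7, 101.0]
tcp_rot: [180.0, 25.8, 112.2]
ft_force: [-0.3, -0.1, 2.6]
finger_gap: -0.3
grip_force: 1.2
```

>>> send_rows --pt "0 1.5 0 0 0 0" --pt "0 1.5 0 0 0 0" --pt "0 0 0 0 0 0"

```text
time: 43.18
tool_pos: [504.4, -391.4, 100.8]
tcp_rot: [-179.8, 25.8, 112.1]
ft_force: [-9.7, -1.8, 7.5]
finger_gap: -0.2
grip_force: 6.2
```

The bolt is drawn back to its stop. I'll retreat and locate the lid handles.

>>> send_rows --pt "0 -3 -15 0 0 0" --pt "0 0 -40 0 0 0" --pt "0 0 -40 0 0 0" --pt "0 0 -40 0 0 0" --pt "0 0 -30 0 0.15 0"

```text
time: 43.8
tool_pos: [474.7, -321.3, 248.8]
tcp_rot: [-180.0, 16.9, 112.4]
ft_force: [0.6, -0.9, 0.3]
finger_gap: -0.2
grip_force: 0.0
```

>>> send_rows --pt "0 0 -30 0 0.15 0" --pt "0 0 -30 0 0.15 0" --pt "0 0 0 0 0 0" --grip -0.4

```text
time: 44.18
tool_pos: [472.1, -314.6, 310.0]
tcp_rot: [179.9, 0.1, 112.1]
ft_force: [-0.6, 0.1, -0.6]
finger_gap: 54.5
grip_force: 0.0
```

```bash
python3 loc.py
cat > hand.py <<'E'
from h import *
C=np.array([492,-342]);ex=np.array([.382,-.924]);ey=np.array([.924,.382])
for n in('top','side'):
  q=cloud(snap(n)).reshape(-1,3);q=q[np.isfinite(q[:,0])];cx=(q[:,:2]-C)@ex;cy=(q[:,:2]-C)@ey
  for sg,nm in((1,'L'),(-1,'R')):
    m=(abs(cy-sg*70)<22)&(q[:,2]>120)&(q[:,2]<200)&(cx>88+8*(n=='side')+8*(sg>0))&(cx<150)
    if m.sum(): print(n,nm,m.sum(),*[np.percentile(v[m],[3,50,97]).round(1) for v in(cx,cy,q[:,2])])
E
python3 hand.py
```

```text
[ 471.6 -313.8  308. ] [1.800e+02 1.000e-01 1.121e+02] 59.47514367713945 0.0
chest xy -33.8 -8.1
top R 15 [ 99.9 108.3 115. ] [-83.8 -81.3 -75.4] [169.7 178.2 181.6]
side L 174 [106.7 125.3 132.6] [63.  76.1 85.9] [160.7 170.3 174.5]
side R 132 [ 98.4 109.9 116. ] [-81.7 -67.  -58.3] [165.9 176.5 180.8]
```

>>> send_rows --pt "-35 -16 0 0 0 0" --pt "-45 -20 0 0 0 0" --pt "-40 -18 0 0 0 0" --pt "-21 -9 0 0 0 0" --pt "0 0 40 0 0 0"

```text
time: 44.95
tool_pos: [466.5, -469.2, 269.9]
tcp_rot: [179.9, 0.4, 112.1]
ft_force: [1.5, -0.6, -0.6]
finger_gap: 59.9
grip_force: 0.0
```

>>> send_rows --pt "0 0 40 0 0 0" --pt "0 0 15 0 0 0" --pt "0 0 0 0 0 0" --pt "0 0 0 0 0 0"

```text
time: 45.45
tool_pos: [466.6, -467.6, 214.9]
tcp_rot: [179.9, 0.2, 112.2]
ft_force: [-0.0, -0.4, 0.2]
finger_gap: 59.7
grip_force: 0.0
```

```bash
python3 loc.py; python3 -c "
from h import *
cv2.imwrite('pics/w10.png',load('wrist')['img'])"
```

```text
[ 466.7 -467.9  215.2] [179.9   0.2 112.2] 59.96056866206939 0.0
chest xy 106.7 -71.4
```

View pics/w10.png

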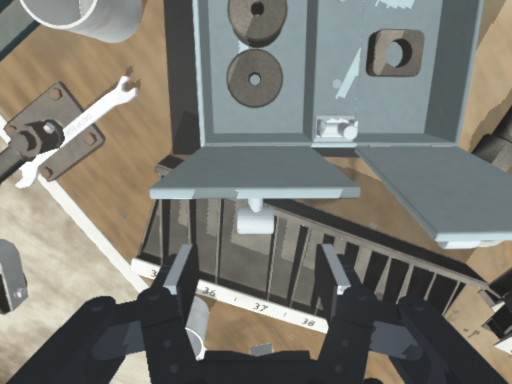

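The handle is at (255,218), centred between the fingers. I'll descend and grip.

>>> send_rows --pt "0 0 30 0 0 0" --pt "0 0 20 0 0 0" --pt "0 0 9 0 0 0" --pt "0 0 0 0 0 0"

```text
time: 46.0
tool_pos: [465.7, -467.0, 153.2]
tcp_rot: [-180.0, -0.1, 112.2]
ft_force: [-0.1, -0.3, -0.2]
finger_gap: 59.9
grip_force: 0.0
```

>>> send_rows --pt "0 0 0 0 0 0" --pt "0 0 0 0 0 0" --pt "0 0 0 0 0 0" --grip 1 --grip_force 50

```text
time: 46.38
tool_pos: [466.0, -468.1, 155.0]
tcp_rot: [-180.0, 0.1, 112.1]
ft_force: [-1.9, -0.7, 4.0]
finger_gap: 23.0
grip_force: 50.1
```

>>> send_rows --pt "15.7 0 -3.3 0 0 0" --pt "16 0 -0.9 0 0 0" --pt "16 0 1.5 0 0 0" --pt "15.6 0 3.9 0 0 0" --pt "14.8 0 6.2 0 0 0"

```text
time: 47.0
tool_pos: [436.7, -396.9, 148.8]
tcp_rot: [180.0, 0.3, 112.1]
ft_force: [-3.3, -4.4, 6.8]
finger_gap: 23.0
grip_force: 51.2
```

>>> send_rows --pt "13.7 0 8.3 0 0 0" --pt "12.3 0 10.3 0 0 0" --pt "10.6 0 12 0 0 0" --pt "8.7 0 13.5 0 0 0" --pt "6.6 0 14.6 0 0 0"

```text
time: 47.62
tool_pos: [416.2, -347.4, 88.5]
tcp_rot: [-179.9, 0.1, 112.2]
ft_force: [-7.1, -1.9, 7.0]
finger_gap: 23.1
grip_force: 64.1
```

>>> send_rows --pt "0 0 1.5 0 0 0" --pt "0 0 0 0 0 0"

```text
time: 47.88
tool_pos: [415.7, -346.4, 86.0]
tcp_rot: [-179.9, -0.1, 112.2]
ft_force: [-8.0, 4.1, 4.3]
finger_gap: 22.9
grip_force: 64.2
```

>>> send_rows --pt "0 0 2 0 0 0" --pt "0 0 0 0 0 0"

```text
time: 48.12
tool_pos: [415.5, -345.8, 84.1]
tcp_rot: [-179.9, -0.2, 112.2]
ft_force: [-10.4, 6.7, 7.7]
finger_gap: 22.8
grip_force: 64.9
```

>>> send_rows --pt "0 0 2 0 0 0" --pt "0 0 0 0 0 0"

```text
time: 48.38
tool_pos: [415.3, -345.5, 82.0]
tcp_rot: [-179.9, -0.2, 112.2]
ft_force: [-10.6, 8.1, 9.0]
finger_gap: 23.4
grip_force: 65.7
```

>>> send_rows --pt "0 0 -2 0 0 0" --pt "0 0 0 0 0 0" --pt "0 0 0 0 0 0" --grip -0.4

```text
time: 48.75
tool_pos: [417.2, -347.0, 84.3]
tcp_rot: [180.0, 0.0, 112.2]
ft_force: [-0.0, -1.4, -0.5]
finger_gap: 59.9
grip_force: 0.0
```

>>> send_rows --pt "0 0 -30 0 0 0" --pt "0 0 -50 0 0 0" --pt "0 0 -50 0 0 0" --pt "0 0 -50 0 0 0" --pt "0 0 -45 0 0 0"

```text
time: 49.38
tool_pos: [417.0, -346.9, 311.2]
tcp_rot: [180.0, 0.1, 112.2]
ft_force: [0.7, -1.0, -0.3]
finger_gap: 59.7
grip_force: 0.0
```

>>> send_rows --pt "0 0 0 0 0 0" --pt "0 0 0 0 0 0"

```text
time: 49.62
tool_pos: [416.8, -346.8, 308.5]
tcp_rot: [-180.0, -0.0, 112.2]
ft_force: [0.4, -0.0, -0.3]
finger_gap: 59.5
grip_force: 0.0
```

```bash
python3 loc.py
cat > shut.py <<'E'
from h import *
C=np.array([492,-342]);ex=np.array([.382,-.924]);ey=np.array([.924,.382])
for n in('wrist','top','side'):
  q=cloud(load('wrist') if n=='wrist' else snap(n)).reshape(-1,3);q=q[np.isfinite(q[:,0])];cx=(q[:,:2]-C)@ex;cy=(q[:,:2]-C)@ey
  for sg in(-1,1):
    m=(abs(abs(cy-sg*70)-32)<14)&(q[:,2]>55)&(q[:,2]<100)&(cx>-70)&(cx<55)
    d=(abs(cy)<15)&(abs(q[:,2]-68)<8)&(cx>-70)&(cx<30)
    if m.sum()>50: p=np.polyfit(cx[m],q[m,2],1); print(n,sg,m.sum(),'ang',(-p[0]).round(4),'z front',np.polyval(p,-70).round(1),'divider z',np.median(q[d,2]).round(1) if d.sum() else None)
E
python3 shut.py; python3 hand.py
```

```text
[ 416.5 -346.4  307.5] [-1.800e+02 -1.000e-01  1.122e+02] 59.63506676609441 0.0
chest xy -24.7 -71.4
wrist -1 4268 ang 0.0148 z front 78.1 divider z 67.9
top -1 594 ang 0.0212 z front 79.8 divider z 68.6
side -1 757 ang 0.0047 z front 77.8 divider z 67.7
top L 30 [115.8 121.9 130.6] [71.5 78.9 84.9] [167.7 172.  177.1]
side L 171 [106.1 125.5 132.7] [63.1 76.2 85.6] [159.8 170.1 174.2]
```

>>> send_rows --pt "-30 29 0 0 0 0" --pt "-38 37 0 0 0 0" --pt "-38 37 0 0 0 0" --pt "-30 29 0 0 0 0" --pt "-12 11 20 0 0 0"

```text
time: 50.5
tool_pos: [607.3, -430.6, 288.5]
tcp_rot: [180.0, 0.1, 112.2]
ft_force: [0.4, -0.3, -0.7]
finger_gap: 59.6
grip_force: 0.0
```

>>> send_rows --pt "0 0 40 0 0 0" --pt "0 0 30 0 0 0" --pt "0 0 0 0 0 0" --pt "0 0 0 0 0 0"

```text
time: 51.0
tool_pos: [605.4, -430.2, 220.3]
tcp_rot: [180.0, 0.1, 112.2]
ft_force: [0.4, 1.1, 0.9]
finger_gap: 59.9
grip_force: 0.0
```

```bash
python3 loc.py; python3 -c "
from h import *
cv2.imwrite('pics/w11.png',load('wrist')['img'])"
```

```text
[ 605.8 -430.5  221.4] [1.799e+02 1.000e-01 1.122e+02] 59.85900625947663 0.0
chest xy 125.3 71.3
```

View pics/w11.png

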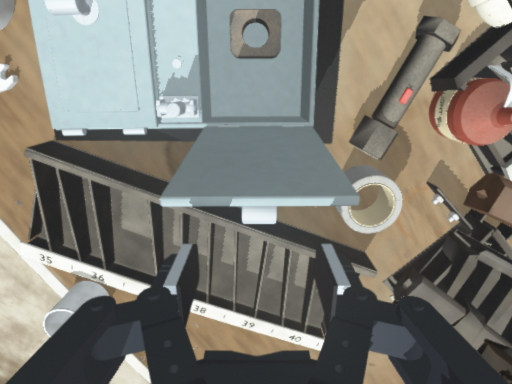

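The handle is at (259,213), again centred between the fingers. I'll descend and grip.

>>> send_rows --pt "1 0 30 0 0 0" --pt "0 0 25 0 0 0" --pt "0 0 13 0 0 0" --pt "0 0 0 0 0 0"

```text
time: 51.55
tool_pos: [604.7, -429.0, 151.2]
tcp_rot: [-180.0, -0.0, 112.2]
ft_force: [0.4, 0.8, 0.1]
finger_gap: 59.9
grip_force: 0.0
```

>>> send_rows --pt "0 0 0 0 0 0" --pt "0 0 0 0 0 0" --pt "0 0 0 0 0 0" --grip 1

```text
time: 51.92
tool_pos: [606.6, -429.3, 153.4]
tcp_rot: [179.8, 0.2, 112.2]
ft_force: [5.5, 1.9, 3.0]
finger_gap: 23.0
grip_force: 52.4
```

```bash
python3 loc.py
```

```text
[ 606.6 -429.3  153.4] [179.8   0.2 112.2] 22.730325453739134 52.34818518161774
chest xy 124.4 72.6
```

>>> send_rows --pt "15.1 0 -6 0 0 0" --pt "15.8 0 -3.6 0 0 0" --pt "16.2 0 -1.2 0 0 0" --pt "16.1 0 1.3 0 0 0" --pt "15.8 0 3.7 0 0 0"

```text
time: 52.6
tool_pos: [577.0, -357.2, 160.3]
tcp_rot: [179.8, 0.4, 112.2]
ft_force: [4.7, -1.8, 3.9]
finger_gap: 22.6
grip_force: 50.4
```

>>> send_rows --pt "15 0 6.1 0 0 0" --pt "13.9 0 8.3 0 0 0" --pt "12.5 0 10.3 0 0 0" --pt "10.8 0 12.1 0 0 0" --pt "8.8 0 13.6 0 0 0"

```text
time: 53.22
tool_pos: [553.0, -299.0, 109.9]
tcp_rot: [179.9, 0.1, 112.2]
ft_force: [-4.9, 6.0, 12.2]
finger_gap: 22.8
grip_force: 66.4
```

>>> send_rows --pt "6.6 0 14.8 0 0 0" --pt "0 0 1.5 0 0 0" --pt "0 0 1.5 0 0 0" --pt "0 0 0 0 0 0"

```text
time: 53.72
tool_pos: [549.7, -291.3, 90.3]
tcp_rot: [179.9, -0.1, 112.2]
ft_force: [-5.0, 13.0, 11.0]
finger_gap: 22.5
grip_force: 74.8
```

>>> send_rows --pt "0 0 2 0 0 0" --pt "0 0 0 0 0 0"

```text
time: 53.98
tool_pos: [549.5, -290.9, 88.2]
tcp_rot: [180.0, -0.2, 112.2]
ft_force: [-6.2, 15.1, 12.4]
finger_gap: 23.2
grip_force: 76.1
```

>>> send_rows --pt "0 0 -2 0 0 0" --pt "0 0 0 0 0 0" --pt "0 0 0 0 0 0" --grip -0.4

```text
time: 54.35
tool_pos: [549.5, -293.6, 88.8]
tcp_rot: [180.0, 0.0, 112.1]
ft_force: [-0.0, 0.6, -0.0]
finger_gap: 59.7
grip_force: 0.0
```

>>> send_rows --pt "0 0 -30 0 0 0" --pt "0 0 -50 0 0 0" --pt "0 0 -50 0 0 0" --pt "0 0 -50 0 0 0" --pt "0 -40 -35 0 0 0"

```text
time: 54.98
tool_pos: [513.6, -308.1, 306.3]
tcp_rot: [179.9, 0.1, 112.3]
ft_force: [0.2, -0.6, 0.3]
finger_gap: 59.6
grip_force: 0.0
```

>>> send_rows --pt "0 0 0 0 0 0" --pt "0 0 0 0 0 0" --grip 1

```text
time: 55.22
tool_pos: [512.3, -308.4, 302.9]
tcp_rot: [-180.0, -0.0, 112.1]
ft_force: [0.6, 0.9, -0.6]
finger_gap: 24.2
grip_force: 0.0
```

```bash
python3 loc.py;python3 shut.py
python3 - <<'E'
from h import *
s=load('wrist'); X=cloud(s)
m=(np.hypot(X[...,0]-518,X[...,1]+394)<14)&(X[...,2]>98)&(X[...,2]<118); q=X[m]; print('knob',m.sum(),q.mean(0).round(1),cv2.minAreaRect(q[:,:2].astype(np.float32))[0])
E
```

```text
[ 512.2 -307.9  302. ] [-1.799e+02 -1.000e-01  1.122e+02] 16.569465748823315 0.0
chest xy -23.8 31.7
wrist -1 4226 ang 0.0156 z front 78.2 divider z 67.9
wrist 1 4382 ang 0.0698 z front 86.1 divider z 67.9
top -1 485 ang 0.0171 z front 79.2 divider z 69.0
top 1 518 ang 0.072 z front 87.7 divider z 69.0
side -1 927 ang 0.0088 z front 78.1 divider z 68.2
side 1 1178 ang 0.0643 z front 86.1 divider z 68.2
knob 101 [ 517.8 -392.   107.3] (517.94873046875, -393.3245544433594)
```

>>> send_rows --pt "36 38 30 0 0 0" --pt "0 0 55 0 0 0" --pt "0 0 55 0 0 0" --pt "0 0 50 0 0 0" --pt "0 0 17 0 0 0"

```text
time: 56.0
tool_pos: [531.2, -258.4, 91.4]
tcp_rot: [-179.7, -0.4, 112.2]
ft_force: [0.0, 0.1, -0.1]
finger_gap: -0.3
grip_force: 0.0
```

>>> send_rows --pt "0 0 6 0 0 0" --pt "0 0 5 0 0 0" --pt "0 0 4 0 0 0" --pt "0 0 0 0 0 0"

```text
time: 56.5
tool_pos: [534.6, -261.0, 82.6]
tcp_rot: [179.9, 0.1, 112.2]
ft_force: [-0.1, -0.5, -0.5]
finger_gap: -0.1
grip_force: 0.2
```

>>> send_rows --pt "0 0 2 0 0 0" --pt "0 0 2 0 0 0" --pt "0 0 0 0 0 0"

```text
time: 56.88
tool_pos: [533.9, -260.6, 77.5]
tcp_rot: [-180.0, -0.0, 112.2]
ft_force: [0.2, -0.2, -0.3]
finger_gap: -0.1
grip_force: 0.0
```

>>> send_rows --pt "0 0 2 0 0 0" --pt "0 0 0 0 0 0"

```text
time: 57.12
tool_pos: [533.9, -260.6, 75.4]
tcp_rot: [-180.0, -0.0, 112.2]
ft_force: [-0.3, -0.3, -0.5]
finger_gap: -0.1
grip_force: 0.0
```

>>> send_rows --pt "0 0 2 0 0 0" --pt "0 0 0 0 0 0"

```text
time: 57.38
tool_pos: [534.1, -260.6, 74.9]
tcp_rot: [-180.0, 0.0, 112.2]
ft_force: [-5.3, 3.4, 11.0]
finger_gap: 0.1
grip_force: 5.3
```

>>> send_rows --pt "0 0 -45 0 0 0" --pt "0 -50 0 0 0 0" --pt "0 -50 0 0 0 0" --pt "0 -40 0 0 0 0" --pt "0 0 30 0 0 0"

```text
time: 58.0
tool_pos: [403.9, -316.2, 91.0]
tcp_rot: [179.9, 0.3, 112.0]
ft_force: [1.1, -0.2, 0.7]
finger_gap: -0.2
grip_force: 0.0
```

>>> send_rows --pt "0 0 8 0 0 0" --pt "0 0 4 0 0 0" --pt "0 0 3 0 0 0" --pt "0 0 0 0 0 0"

```text
time: 58.5
tool_pos: [405.1, -313.5, 74.9]
tcp_rot: [180.0, 0.0, 112.2]
ft_force: [-2.6, 3.0, 5.8]
finger_gap: -0.1
grip_force: 3.0
```

>>> send_rows --pt "0 0 -45 0 0 0" --pt "0 0 -40 0 0 0" --pt "-40 32 0 0 0 0" --pt "-45 38 0 0 0 0" --pt "-30 25 0 0 0 0"

```text
time: 59.12
tool_pos: [538.5, -385.0, 159.6]
tcp_rot: [179.9, 0.1, 112.2]
ft_force: [-0.7, 0.0, 0.2]
finger_gap: 0.3
grip_force: 0.0
```

>>> send_rows --pt "0 0 0 0 0 0" --pt "0 0 30 0 0 0" --pt "0 0 26 0 0 0" --pt "0 0 6 0 0 0" --pt "0 0 0 0 0 0"

```text
time: 59.75
tool_pos: [535.6, -384.0, 97.3]
tcp_rot: [-180.0, 0.0, 112.2]
ft_force: [-0.5, 0.7, -0.1]
finger_gap: -0.2
grip_force: 0.0
```

```bash
python3 loc.py; python3 shut.py
```

```text
[ 536.1 -384.4   98.2] [1.800e+02 1.000e-01 1.122e+02] -0.06760646883931261 0.0
chest xy 56.0 24.5
wrist -1 19783 ang -0.0025 z front 75.6 divider z 68.0
wrist 1 23260 ang -0.0032 z front 75.5 divider z 68.0
top -1 94 ang 0.0109 z front 78.0 divider z 68.9
top 1 517 ang 0.0016 z front 77.2 divider z 68.9
side -1 360 ang -0.0115 z front 75.1 divider z 67.7
side 1 1104 ang -0.0124 z front 75.2 divider z 67.7
```

Both lids read fully shut. I'll push the bolt across.

>>> send_rows --pt "0 -6 0 0 0 0" --pt "0 -6 0 0 0 0" --pt "0 -6 0 0 0 0" --pt "0 -6 0 0 0 0" --pt "0 -4 0 0 0 0"

```text
time: 60.52
tool_pos: [510.0, -394.7, 96.8]
tcp_rot: [179.9, 0.0, 112.1]
ft_force: [11.1, 4.4, 1.2]
finger_gap: 0.1
grip_force: 6.0
```

>>> send_rows --pt "0 -2 0 0 0 0" --pt "0 -2 0 0 0 0" --pt "0 0 0 0 0 0"

```text
time: 60.9
tool_pos: [509.4, -394.9, 97.2]
tcp_rot: [179.6, 0.1, 112.2]
ft_force: [16.2, 5.4, -2.2]
finger_gap: 0.3
grip_force: 8.7
```

>>> send_rows --pt "0 -2 0 0 0 0" --pt "0 0 0 0 0 0"

```text
time: 61.15
tool_pos: [508.9, -395.0, 97.4]
tcp_rot: [179.5, 0.1, 112.3]
ft_force: [23.0, 7.4, -3.2]
finger_gap: -0.2
grip_force: 11.7
```

>>> send_rows --pt "0 10 0 0 0 0" --pt "0 5 -30 0 0 0" --pt "0 0 -60 0 0 0" --pt "0 0 -60 0 0 0" --pt "0 0 0 0 0 0"

```text
time: 61.78
tool_pos: [520.0, -393.6, 254.2]
tcp_rot: [179.8, 0.6, 112.1]
ft_force: [-0.1, -0.9, 0.5]
finger_gap: -0.0
grip_force: 0.0
```

>>> send_rows --pt "30 0 0 0 0 0" --pt "30 0 0 0 0 0" --pt "0 0 0 0 0 0"

```text
time: 62.15
tool_pos: [494.4, -334.2, 245.4]
tcp_rot: [-179.9, -0.1, 112.2]
ft_force: [-0.4, 0.0, -1.2]
finger_gap: -0.1
grip_force: 0.0
```

```bash
python3 loc.py; python3 shut.py
python3 - <<'E'
from h import *
C=np.array([492,-342]);ex=np.array([.382,-.924]);ey=np.array([.924,.382])
for n in('wrist','top','side'):
  X=cloud(load(n)); d=X[...,:2]-C; cx=d@ex; cy=d@ey; m=(abs(cx-58)<14)&(abs(cy)<45)&(X[...,2]>98)&(X[...,2]<118)
  print(n,m.sum(),cx[m].mean().round(1),np.percentile(cy[m],[5,50,95]).round(1))
s=load('wrist'); cv2.imwrite('pics/w12.png',s['img'])
E
```

```text
[ 494.8 -335.3  245.7] [-1.799e+02 -1.000e-01  1.122e+02] 0.07099371362976384 0.0
chest xy -5.1 5.2
wrist -1 5999 ang -0.0091 z front 75.2 divider z 67.9
wrist 1 5985 ang -0.0031 z front 75.4 divider z 67.9
top -1 456 ang 0.0047 z front 77.1 divider z 69.2
top 1 473 ang -0.0015 z front 76.7 divider z 69.2
side -1 849 ang -0.0136 z front 75.3 divider z 68.4
side 1 1109 ang -0.0136 z front 75.2 divider z 68.4
wrist 147 56.0 [-26.  -21.  -16.4]<stdin>:5: RuntimeWarning: Mean of empty slice.
  ret = ret.dtype.type(ret / rcount)
Traceback (most recent call last):
IndexError: index -1 is out of bounds for axis 0 with size 0
```

The knob now sits at chest y = -21 mm, having started at +4.6, so it has travelled about 26 mm. Both lids are shut and the arm is clear, so I'm handing in.

```bash
python3 -c "
from h import *
print(r.hand_in())"
```

```text
the job is handed in; nothing more can be done
None
```

The job is handed in: two rollers went in the right bay and one collar in the left (the only ones I found). In the last camera check both lids were shut, with the bolt about 26 mm across over the right-hand lid. The judge returned no verdict.

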